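Pin a heat sink into its hold-down fixture

ROBOT

A 7-joint arm with a two-finger parallel gripper is mounted at the origin on a cart in front of the work surface, level with it; the furniture and walls round the work are solid. World frame = base frame: x ahead of the robot, y to its left, z up, the work surface at z = 0. Lengths are in m, angles in rad, forces in N, time in s.
With the tool pointing down it reaches from about 0.425 to 0.925 m from the base axis. Payload 6.8 kg.
Tool frame: the origin (TCP) lies on the centre line of the jaws, within the pads' length; the fingertips stand 25 mm ahead of it and the grasp point (between the pads) lies 6 mm ahead of it; z points along the fingers, y is the line along which they close (so a half turn about z gives the same grasp; the last joint's range is limited). The gripper opens to 85 mm and grips with 20 to 120 N. Pads are 22 mm wide; open, the fingers measure 114 mm over their backs; the gripper's body (76 mm by 85 mm) begins 54 mm behind the grasp point. The pads swing forward as they close: fully open they stand 13 mm farther back than shut.
Start: joints at [-1.349, 0.477, 0.022, 1.555, -0.011, 1.109, -0.083], TCP at [0.219, 0.639, 0.256] pointing down, gripper open.
Joint ranges: [-2.96, 2.96], [-0.34, 2.1], [-1.41, 1.46], [0.24, 2.44], [-1.37, 4.51], [0.17, 1.92], [-2.96, 2.96]. Speed limits (rad/s): [2.39, 2.39, 3.14, 3.14, 3.14, 3.14, 3.14].

INTERFACE

Orientations are given as a rotation vector (axis times angle).
In Python, from bench import status, imaging, workorder gives the robot as it stands.
- The arm moves only by the tool send_rows, never from a script. Its argument "steps" is a list of rows, each an object of numbers: "dx", "dy", "dz": the shift along the tool's x, y, z in cm; "yaw": the turn about the tool's z in degrees; "gripper": the opening, from 0 (shut) to 1 (fully open). A call has 1 to 5 rows; each row is the pose to reach, as a shift and turn from the pose commanded when the call began, along the tool's axes at that moment; what a row does not reach only later rows make up. A row lasts 1/8 s, in which the tool goes at most 62.5 mm and 10.7 degrees, less where a joint would pass 70% of its speed; a pose out of reach is approached as far as the arm can. A call with a gripper value outside its range is refused whole. The fingers move at their own pace and stop on an object; "force" is the grip in N (left out, the last holds). Time passes only in rows, so rows that repeat a pose let the fingers close. It gives the time, the measured TCP pose, the force, the opening and the grip force at its end, in the units of the state.
- status.get_obs(): the state, without advancing time (a new reading comes with each control period).
- imaging.grab_frame(name): name is "scene" or "top"; returns a dict with "color" (420x560x3 uint8, red, green, blue), "depth" (420x560 float32, m along the optical axis (not along the pixel's ray), 0 where there is no reading), "K" (3x3 intrinsics, pixels), "R" (3x3) and "t" (3): a world point X has camera coordinates R X + t. Camera axes: x right, y down, z forward; pixel columns grow to the right and rows downward; lengths in m; the calibration is good to about 2 mm. A picture is of the moment at which its call begins.
- workorder.hand_in(): hands the job in; it is judged then, once.
The state is a dict: "clock": time; "joints": joint angles; "qvel": joint speeds; "tau": joint torques, N m; "tcp_pos": TCP position; "orientation": TCP orientation; "contact_force": force on the tool from outside, world axes, zero at the start; "moment": the same for the moment, N m; "grip_width": finger opening in m; "gripper_force": force on a finger pad.
Only numpy, scipy, OpenCV 4.12 (cv2) and the standard library are available. Lean on these libraries where they do the work, as an engineer would, in place of code of your own. Each camera call takes 0.05 s, during which the arm holds its last target. There are 200 camera calls.

TASK

Set the heat sink flat into the nest of the clamping fixture, then swing the fixture's hold-down bar shut over it until the bar's lug stands fully home in the fork. Take the long pin out of the pin block and push it down through fork and lug until its head sits flush on the fork, and let go. Leave the short pin and the other things on the bench where they are.

Things in the scene. Friction and masses are not known exactly. Their poses are not given: they have to be found in the camera images.
- heat_sink: Loose finned aluminium heat sink, 36 (its x) x 40 (its y) x 22 mm high: a 4 mm base plate with upright fins that run along its x; the outermost fins stand at y = +-19 mm. Origin: centre of its underside, z up. It lies flat on the worktop at any yaw. Half a turn makes no difference.
- fixture: The clamping fixture, fixed to the worktop: aluminium base plate 200 (x) x 76 (y) x 10 mm, origin at the centre of its underside. On it, along its x axis: the hinge post (x = -70 mm, 51 mm high), the nest (x = -5 mm), and a dark steel fork (x = +70 mm). Place and yaw vary. A digital microscope (board on a low stage, tall column, screen) stands fixed at x 0.46 to 0.75, y 0.09 to 0.27 m.
- nest (a point): Centre of the nest's floor, 10 mm above the worktop; axes as the fixture's. Pocket 40 mm along the fixture's x, 44 mm along its y (2 mm play each side of the heat sink, whose x must lie along the fixture's x), between four short rails 5 mm high and 6 mm thick, corners open.
- fork_mouth (a point): Centre of the fork's vertical 12 mm hole, on the top face of its upper plate, 57 mm above the worktop. Two level plates, 32 x 34 x 10 mm, undersides at 25 and 47 mm, 12 mm gap, joined by a 12 mm web at the fixture's +y; hole through both. A spring ball in the lower plate's hole grips the pin: its last 15 mm or so down must be pushed, with up to about 10 N.
- bar (a joint): Angle of the steel hold-down bar about the upright hinge, rad: 0 = shut against its stop, along the fixture's +x, lug hole in line with the fork's holes; grows to 1.75 as it opens towards the fixture's -y. Slight friction (0.05 N m), stays where left. Bar 20 x 10 mm, underside 36 mm above the worktop, a pad below clears the seated heat sink by 2.5 mm; lug 26 x 26 mm.
- bar_hinge (a point): Point on the vertical hinge axis of the bar, fixed on the fixture, 41 mm above the worktop.
- bar_knob (a point): Middle of the bar's black upright round knob, 61 mm above the worktop and 95 mm from the hinge axis; it moves with the bar. Knob 16 mm across and 22 mm high (50 to 72 mm above the worktop). The bar's length runs along this point's x axis.
- bar_hole (a point): Centre of the 12.5 mm hole in the bar's lug, on the lug's top face, 46 mm above the worktop and 140 mm from the hinge axis; moves with the bar.
- pin_long: Long steel pin, 40 g, loose, upright in the pin block: shank 11 mm across, 40 mm long, chamfered foot; round head 20 mm across, 4 mm thick; on it an upright flat tab to hold it by, 22 mm wide (its x), 8 mm thick (its y), 16 mm high. Origin: centre of the foot's end; z up. At the start its foot is 14 mm, its tab's top 74 mm above the worktop.
- pin_long_seat (a point): Centre of the underside of the long pin's head, 40 mm above its foot; when home it lies on point fork_mouth.
- pin_short: The short pin, the same but with a shank of only 18 mm (38 mm high in all), which cannot reach the lower fork plate; it stands in the other hole of the pin block. Origin: centre of the foot's end face. To be left in its hole.
- pin_block: Grey plastic block, 110 (x) x 44 x 26 mm, fixed on the worktop; two vertical holes 12 mm across and 12 mm deep at x = +-30 mm, one pin in each, either way round. Origin: centre of its underside.
- big_capacitor: Bystander: dark capacitor can, 22 mm across and 40 mm high, standing upright close to the heat sink. Origin: centre of its underside, z up.
- electrical_roll: Bystander: roll of black tape lying flat, 64 mm across, 19 mm high, near the pin block. Origin: centre of its underside.
- terminal_block: Bystander: green terminal block, 10 x 40 x 12 mm, lying beside the pin block. Origin: centre of its underside.
- kapton_tape: Bystander: roll of amber tape lying flat, 57 x 63 x 12 mm, beyond the heat sink. Origin: centre of its underside.
- wick_reel: Bystander: small flat blue reel, 35 x 64 x 10 mm, lying beside the fixture. Origin: centre of its underside.
Things that resemble listed ones, but are neither listed nor needed, are in the scene too. Leave any green look-alike of the pin_long alone.

How it is judged:
On the way, in this order (a step that is already met when the one before it is completed fails the run):
1. the heat sink lies flat in the nest, let go, with the bar still open (horizontal distance between heat_sink and nest below 0.005 m and z of heat_sink in the frame of nest between -0.003 and 0.003 m and angle between the x axis of heat_sink and the x axis of fixture, either way round below 0.15 rad and angle between heat_sink's own z axis and vertical below 0.06 rad and value of joint bar above 0.3 rad and contact force between the fingers and heat_sink below 0.1 N), for 0.2 s.
2. the bar is swung shut over the seated heat sink, before the pin goes in (value of joint bar below 0.03 rad and horizontal distance between heat_sink and nest below 0.005 m and z of heat_sink in the frame of nest between -0.003 and 0.003 m and angle between the x axis of heat_sink and the x axis of fixture, either way round below 0.15 rad and angle between heat_sink's own z axis and vertical below 0.06 rad), for 0.2 s.
3. the long pin is pushed through fork and lug until its head seats (all of step 2 and horizontal distance between pin_long_seat and fork_mouth below 0.003 m and distance between pin_long_seat and fork_mouth below 0.003 m and angle between pin_long's own z axis and vertical below 0.06 rad), for 0.2 s.
At the end, for the whole second after the job is handed in: Heat sink flat in the nest (centre within 5 mm, height 3 mm, 0.15 rad); bar shut (below 0.03 rad); long pin upright through fork and lug, underside of its head within 3 mm of the fork's hole mouth; at rest; short pin and bystanders not moved over 30 mm (all of step 3 and linear speed of each of heat_sink, pin_long below 0.02 m/s); the robot touches nothing.
It fails at once if the short pin, a roll of tape, the blue reel, the terminal block or the capacitor is moved more than 30 mm (distance of any of big_capacitor, electrical_roll, terminal_block, kapton_tape, wick_reel, pin_short from where it was at the start of the episode above 0.03 m).
It fails at once if the standing capacitor is knocked over (angle between big_capacitor's own z axis and vertical above 0.5 rad).
It also fails if it takes over 72 s, if anything falls off the work surface, if the arm or the gripper's body presses on something with over 40 N, if the wrist force passes 120 N, or if a joint passes its speed limit or range.

## Working session

There is one attempt and no reset: what is moved stays moved. The work goes in short steps, Python scripts to look and compute and a tool call to move; the robot and the scene stay as the last step left them, time stands still between calls to the robot, and variables do not carry over. Pictures are saved under pics/ and viewed, at most 10 in all, crops included, and the job is handed in when it is done.

Besides the shell and the picture viewer there is one more tool, called after "Call:" as a command line: name --argument value ..., lists and objects as JSON in quotes. send_rows: Moves the arm, as the interface text tells. Its arguments: {"type":"object","properties":{"steps":{"type":"array"},"force":{"type":"number"}},"required":["steps"]}

```bash
mkdir -p pics; ls
cat > h.py <<'E'
import numpy as np, cv2
from bench import status, imaging
def grab(n):
    f=imaging.grab_frame(n); np.savez(f'{n}.npz',**f); return f
def load(n): return dict(np.load(f'{n}.npz'))
def cloud(f):
    d=f['depth'];h,w=d.shape;u,v=np.meshgrid(np.arange(w),np.arange(h));K=f['K']
    P=np.stack([(u-K[0,2])/K[0,0]*d,(v-K[1,2])/K[1,1]*d,d],-1)
    X=(P-f['t'])@f['R']; X[d==0]=np.nan; return X
def save(f,n,crop=None,s=1):
    c=f['color'][:,:,::-1]
    if crop: c=c[crop[1]:crop[3],crop[0]:crop[2]]
    cv2.imwrite(f'pics/{n}.png',cv2.resize(c,None,fx=s,fy=s,interpolation=cv2.INTER_CUBIC))
E
python3 - <<'E'
from h import *
for n in('top','scene'):
    f=grab(n); save(f,n+'0',s=1.4); print(n,f['K'].tolist(),f['R'].round(3).tolist(),f['t'])
o=status.get_obs();print(o)
E
```

```text
pics
top [[537.9760290415601, 0.0, 272.2280078732966], [0.0, 537.9760290415601, 212.16838777218595], [0.0, 0.0, 1.0]] [[-0.008, -1.0, -0.003], [-0.991, 0.009, -0.136], [0.136, 0.002, -0.991]] [0.07047396 0.49743884 1.51116499]
scene [[403.231271301753, 0.0, 277.5802888905576], [0.0, 403.231271301753, 208.53382880471463], [0.0, 0.0, 1.0]] [[0.653, -0.757, -0.022], [-0.454, -0.367, -0.812], [0.606, 0.541, -0.583]] [-0.28597019  0.29853014  0.76849774]
{'clock': 0.1, 'joints': array([-1.34908724,  0.47775332,  0.02235885,  1.55635432, -0.01151008,
        1.10927588, -0.08306642]), 'qvel': array([ 0.00022   , -0.00511642,  0.00254328, -0.0032403 ,  0.00134658,
       -0.00086397,  0.00021475]), 'tau': array([ 4.88911741e-03, -5.97762394e+01,  1.61355693e+00, -2.81954348e+01,
        1.26908501e-02,  4.93980740e-03,  2.66352947e-05]), 'tcp_pos': array([0.21846305, 0.63815317, 0.25539841]), 'orientation': array([-5.15638943e-01, -3.09883038e+00,  2.60018114e-03]), 'contact_force': array([ 0.1358448 , -0.28985925, -0.56081988]), 'moment': array([-0.0269594 , -0.02310647,  0.02446253]), 'gripper_force': 0.0, 'grip_width': 0.08499332578647256}
```

View pics/top0.png

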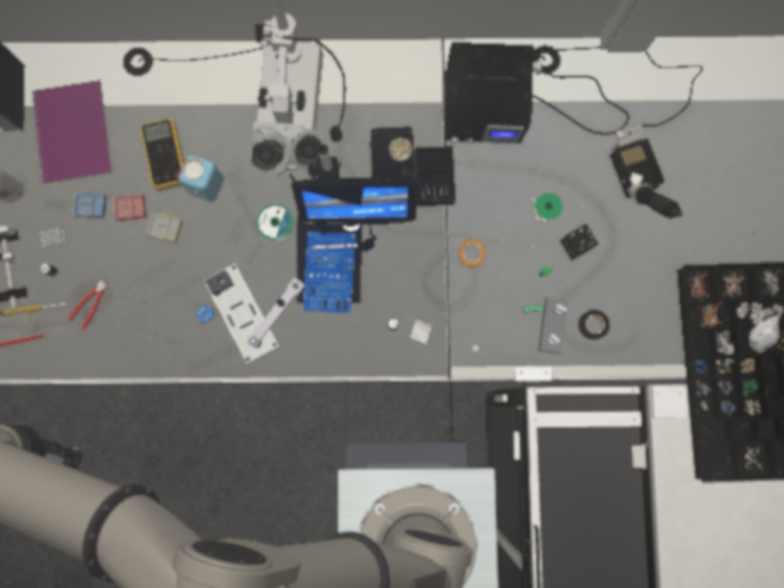

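View pics/scene0.png

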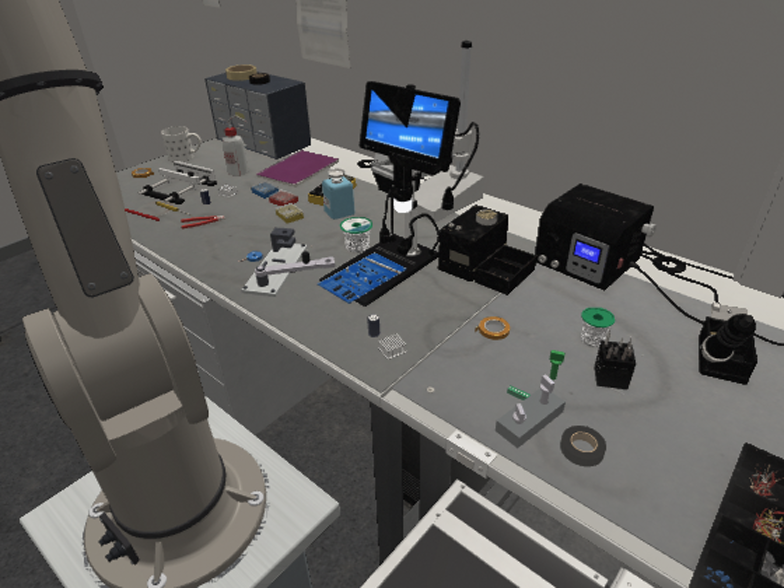

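Top view: fixture at about (240,312), open bar towards (297,285), heat sink (421,331), capacitor (393,324), pin block (550,325) with two pins, green look-alike (545,271). Next I measure these from depth and colour.

```bash
cat > m.py <<'E'
from h import *
def comps(n):
    f=load(n);X=cloud(f);z=X[...,2]
    m=((z>0.005)&(z<0.12)&(X[...,0]>0.35)&(X[...,0]<0.75)&(X[...,1]>-0.45)&(X[...,1]<0.5)).astype(np.uint8)
    k,l,st,c=cv2.connectedComponentsWithStats(m,connectivity=8)
    print(n)
    for i in range(1,k):
        if st[i,4]<25: continue
        P=X[l==i]; (cx,cy),(a,b),an=cv2.minAreaRect((P[:,:2]*1000).astype(np.float32))
        print(i,c[i].round(),st[i,4],'c',round(cx),round(cy),'size',round(a),round(b),'ang',round(an,1),'z',np.percentile(P[:,2]*1000,[5,50,95]).round())
if __name__=='__main__':
    for n in('top','scene'): comps(n)
    f=load('top');X=cloud(f); print('table z',np.nanmedian(X[230:255,230:270,2]), np.nanstd(X[240:250,240:260,2]))
    save(f,'pins',(330,180,450,260),6.6)
    save(f,'fix',(135,180,255,262),6.6)
    f=load('scene'); save(f,'pins_s',(340,235,440,335),6)
    save(f,'fix_s',(160,150,300,255),5.7)
E
python3 m.py
```

```text
top
1 [143. 131.] 531 c 727 452 size 96 47 ang 89.7 z [  9.  80. 110.]
3 [282. 123.] 180 c 741 39 size 85 21 ang 85.4 z [ 96. 101. 106.]
4 [446. 130.] 79 c 734 -445 size 33 11 ang 12.1 z [ 7. 42. 58.]
7 [312. 139.] 471 c 717 -53 size 85 65 ang 88.9 z [ 6. 12. 43.]
91 [452. 138.] 37 c 699 -447 size 34 6 ang 1.3 z [59. 75. 87.]
106 [392. 148.] 366 c 690 -290 size 66 82 ang 14.7 z [ 6. 54. 60.]
190 [196. 158.] 560 c 660 289 size 92 84 ang 11.9 z [ 8. 60. 65.]
251 [211. 203.] 4946 c 546 242 size 261 362 ang 24.7 z [ 7. 16. 56.]
299 [127. 163.] 87 c 650 490 size 19 55 ang 88.0 z [ 5. 17. 25.]
387 [414. 173.] 440 c 616 -363 size 60 94 ang 27.8 z [ 6. 57. 75.]
578 [337. 181.] 224 c 594 -126 size 63 62 ang 45.1 z [ 5. 10. 17.]
876 [389. 194.] 57 c 552 -276 size 24 36 ang 16.2 z [ 5. 46. 63.]
884 [137. 196.] 25 c 551 463 size 15 35 ang 39.3 z [ 5.  7. 10.]
1248 [394. 232.] 744 c 439 -290 size 118 95 ang 18.8 z [ 7. 25. 57.]
1292 [146. 224.] 115 c 475 434 size 40 45 ang 89.0 z [ 5.  9. 13.]
1376 [425. 232.] 381 c 442 -376 size 92 71 ang 79.4 z [ 6. 15. 23.]
1506 [281. 232.] 60 c 442 44 size 23
[... 612 characters left out ...]
 7.]
287 [375. 231.] 30 c 648 -159 size 44 23 ang 29.3 z [5. 6. 7.]
340 [281. 246.] 287 c 450 0 size 96 59 ang 24.0 z [ 5. 18. 24.]
392 [410. 242.] 25 c 665 -252 size 40 13 ang 19.9 z [5. 5. 6.]
420 [502. 250.] 74 c 718 -445 size 65 10 ang 8.2 z [ 8. 44. 89.]
457 [383. 251.] 32 c 590 -217 size 64 14 ang 35.7 z [5. 5. 7.]
488 [299. 251.] 32 c 460 -56 size 27 31 ang 84.3 z [5. 6. 7.]
500 [380. 290.] 1551 c 502 -271 size 122 229 ang 75.5 z [ 6. 27. 62.]
542 [334. 258.] 40 c 495 -135 size 51 23 ang 29.0 z [5. 6. 7.]
856 [311. 279.] 43 c 397 -140 size 32 32 ang 58.5 z [5. 6. 7.]
1101 [416. 318.] 709 c 452 -368 size 83 72 ang 45.3 z [ 6. 19. 21.]
table z 0.0019022438296676207 0.0039090000347244734
```

View pics/pins_s.png

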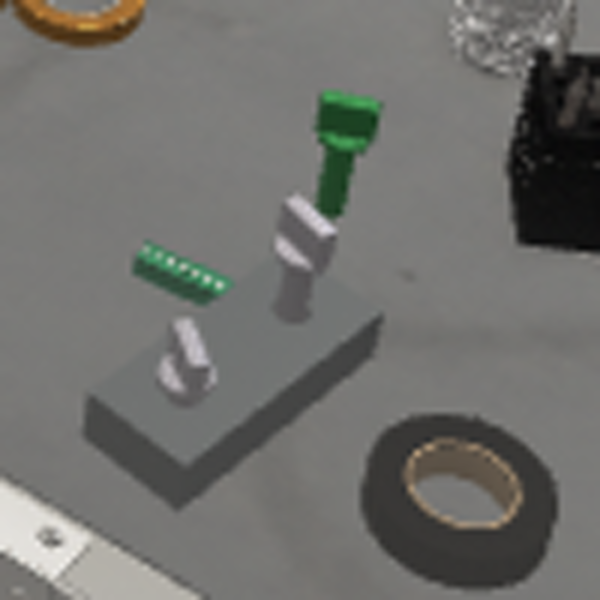

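View pics/pins.png

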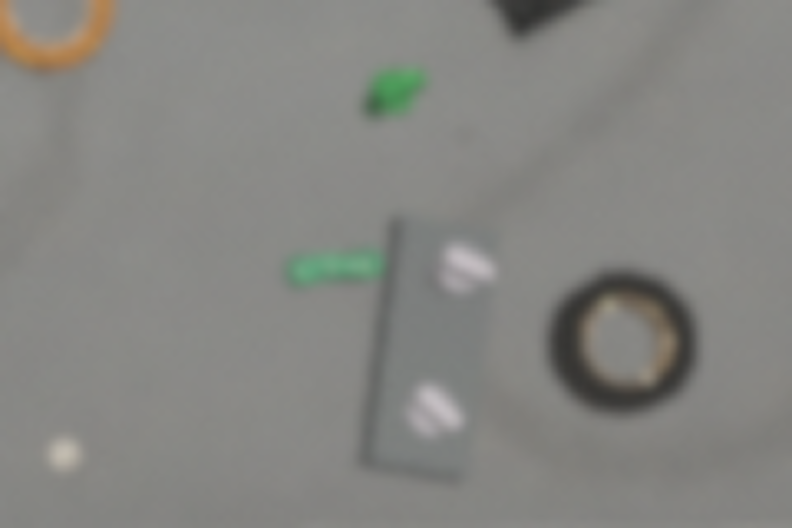

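View pics/fix.png

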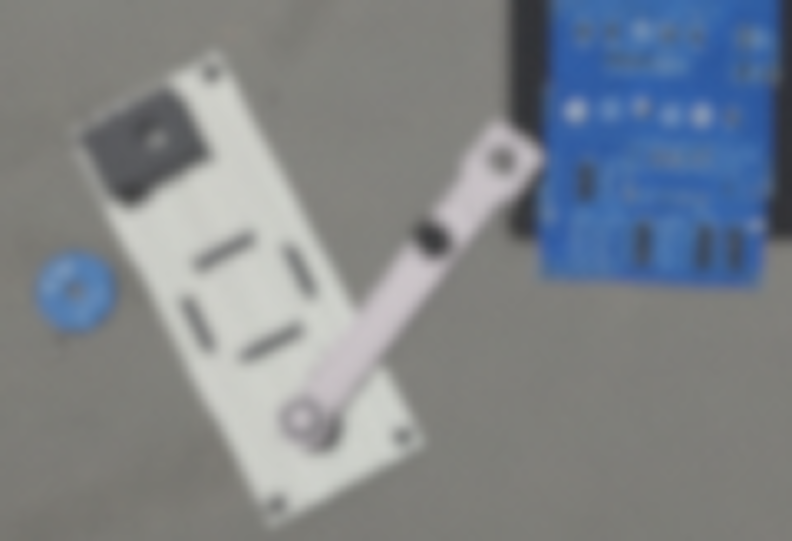

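Pins crop: two metal pins in the block, one at (465,265) and one at (435,410). The oblique view shows a long shank under the far one at (300,235) in pins_s, so that is pin_long (full top pixel ≈ (400,220)). The near one at (190,365) sits on its head, so it is the short pin. The green piece at (345,130) is the look-alike and stays untouched. Fixture crop: fork at (150,140), hinge (303,418), knob (435,238), lug hole (502,158). Next I refine the poses by edge fitting.

```bash
cat > fit.py <<'E'
from h import *
from scipy.optimize import least_squares
from scipy.ndimage import map_coordinates
def proj(f,X):
    c=X@f['R'].T+f['t']; p=c@f['K'].T; return p[:,:2]/p[:,2:]
def back(f,uv,z):
    r=f['R'].T@np.linalg.solve(f['K'],np.array([uv[0],uv[1],1.])); o=-f['R'].T@f['t']; return o+r*(z-o[2])/r[2]
def place(q,L):
    c,s=np.cos(q[2]),np.sin(q[2]); return np.c_[q[0]+c*L[:,0]-s*L[:,1],q[1]+s*L[:,0]+c*L[:,1],L[:,2]]
def rect(cx,cy,a,b,z):
    c=[(cx+i*a/2,cy+j*b/2,z) for i,j in((1,1),(-1,1),(-1,-1),(1,-1))]
    return [(c[i],c[(i+1)%4]) for i in range(4)]
def fit(fs,segs,q,r=4,its=6,n=30,thr=4):
    t=np.linspace(.06,.94,n)[:,None]
    A=np.vstack([np.array(a)*(1-t)+np.array(b)*t for a,b in segs]); D=np.vstack([np.tile((np.array(b)-a)*1e-2,(n,1)) for a,b in segs])
    q=np.array(q,float)
    for it in range(its):
        rr=r if it<2 else max(r/2,1.6); obs=[]
        for f in fs:
            g=f['color'].astype(float).mean(-1)
            p=proj(f,place(q,A)); d=proj(f,place(q,A+D))-p; d/=np.linalg.norm(d,axis=1)[:,None]; nn=np.c_[-d[:,1],d[:,0]]
            s=np.arange(-rr,rr+.01,.2); S=p[:,None]+s[None,:,None]*nn[:,None]
            I=map_coordinates(g,[S[...,1],S[...,0]],order=3); G=np.abs(np.gradient(I,.2,axis=1)); k=G.argmax(1)
            w=np.exp(-((s[None]-s[k][:,None])/.8)**2)*G; e=(w*s).sum(1)/w.sum(1)
            ok=(G.max(1)>thr)&(k>0)&(k<len(s)-1); obs.append((p+e[:,None]*nn,nn,ok))
        fun=lambda q:np.concatenate([((proj(f,place(q,A))-o)*nn).sum(1)[ok] for f,(o,nn,ok) in zip(fs,obs)])
        R=least_squares(fun,q,loss='soft_l1',f_scale=.3); q=R.x
    res=fun(q); return q,np.median(abs(res)),len(res)
E
cat > m2.py <<'E'
from fit import *
T=load('top');S=load('scene')
full=lambda c,o:(o[0]+c[0]/6.6,o[1]+c[1]/6.6)
h=back(T,full((303,418),(135,180)),.051);k=back(T,full((155,138),(135,180)),.057)
yaw=np.arctan2(*(k-h)[1::-1]); q0=[*((h+k)/2)[:2],yaw]; print('fix0',q0,np.linalg.norm(k-h))
FIX=rect(0,0,.2,.076,.01)+rect(.07,0,.032,.034,.057)
b0=back(T,full((437,348),(330,180)),.026); e=back(T,full((450,218),(330,180)),.026)-back(T,full((412,472),(330,180)),.026)
BL=rect(0,0,.11,.044,.026)
for nm,fs in(('top',[T]),('scene',[S]),('both',[T,S])):
    print(nm,'fix',*fit(fs,FIX,q0)); print(nm,'block',*fit(fs,BL,[b0[0],b0[1],np.arctan2(e[1],e[0])]))
hk=back(T,full((502,158),(135,180)),.046)
kn=back(T,full((435,238),(135,180)),.072); print('hole',hk,'knob',kn,'hinge',h,'bar angle',np.arctan2(*(hk-h)[1::-1])-yaw,np.arctan2(*(kn-h)[1::-1])-yaw, np.linalg.norm(hk-h),np.linalg.norm(kn-h))
print('heat c',back(T,(301,236.5),.022),'cap',back(T,(281,231.5),.04))
for nm,c in(('long',(468,263)),('short',(437,408))): print(nm,back(T,full(c,(330,180)),.074 if nm=='long' else .052))
save(T,'heat',(265,215,325,255),10);save(S,'heat_s',(255,215,305,265),10)
a=np.hstack([cv2.resize(cv2.imread('pics/heat.png'),(450,300)),cv2.resize(cv2.imread('pics/heat_s.png'),(300,300))]);cv2.imwrite('pics/heat2.png',a)
E
python3 m2.py
```

```text
fix0 [np.float64(0.46960439922119196), np.float64(0.35664997310756275), np.float64(0.49041018039614426)] 0.1369737018520417
top fix [0.46981663 0.35766964 0.47945631] 0.420647224466987 202
top block [ 0.43635208 -0.28161147 -0.18618943] 0.21902778997427774 82
scene fix [0.47730246 0.36076334 0.45126783] 0.3478146565441822 219
scene block [ 0.44045947 -0.29586502 -0.15952517] 0.16910001047225343 94
both fix [0.47244425 0.35908958 0.47165969] 0.7415529325684582 383
both block [ 0.44218319 -0.28523685 -0.17234933] 0.19899936008875257 167
hole [0.52164595 0.24077007 0.046     ] knob [0.48355465 0.26592537 0.072     ] hinge [0.40924742 0.32442447 0.051     ] bar angle -1.1302313406734021 -1.1573343114887396 0.14020159714595182 0.09687470821100892
heat c [ 0.4283148  -0.01593482  0.022     ] cap [0.44144021 0.04170863 0.04      ]
long [ 0.46777874 -0.29271111  0.074     ]
short [ 0.40825084 -0.28220515  0.052     ]
```

View pics/heat2.png

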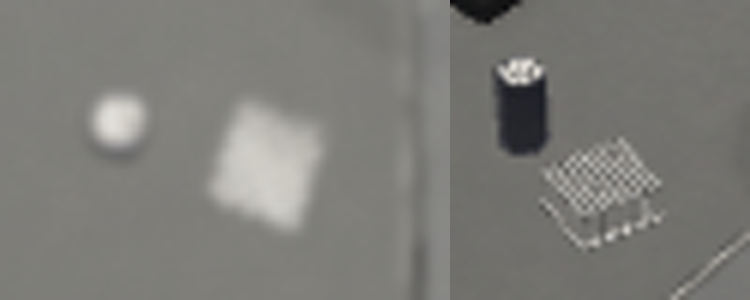

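Heat2 crop: the capacitor's white top is at (118,122) and the heat sink's corners are at about (243,100), (325,125), (298,232), (210,190). It measures ~34×39 mm, so its fins run roughly along world y. The two cameras disagree, so I check the fits edge by edge.

```bash
cat > m3.py <<'E'
from fit import *
import sys
T=load('top');S=load('scene')
def best(fs,segs,q0,r=5):
    out=[]
    for dx in(-.006,0,.006):
        for dy in(-.006,0,.006):
            for da in(-.04,0,.04):
                q,m,n=fit(fs,segs,np.array(q0)+[dx,dy,da],r=r,its=8,n=20); out.append((m-.004*n/1,m,n,q))
    o=min(out,key=lambda a:a[0]); return o[3].round(4),round(o[1],3),o[2]
if __name__=='__main__':
    for nm,f in(('top',T),('scene',S)):
        print(nm,'camera at',(-f['R'].T@f['t']).round(3))
        print(' plate',best([f],rect(0,0,.2,.076,.01),[.47,.3575,.478]))
        print(' fork',best([f],rect(0.07,0,.032,.034,.057),[.47,.3575,.478]))
        print(' block',best([f],rect(0,0,.11,.044,.026),[.438,-.287,-.175]))
        a=np.arctan2(-1,-.25)
        print(' heat36',best([f],rect(0,0,.036,.040,.022),[.428,-.016,a]))
        print(' heat40',best([f],rect(0,0,.040,.036,.022),[.428,-.016,a]))
E
python3 m3.py
```

```text
top camera at [0.287 0.064 1.565]
 plate (array([0.4715, 0.3593, 0.4933]), np.float64(0.164), 77)
 fork (array([0.4639, 0.3638, 0.5293]), np.float64(0.697), 68)
 block (array([ 0.4363, -0.2815, -0.1853]), np.float64(0.273), 63)
 heat36 (array([ 0.4282, -0.0136, -1.9186]), np.float64(0.109), 80)
 heat40 (array([ 0.4274, -0.0136, -2.0095]), np.float64(0.502), 80)
scene camera at [-0.144 -0.522  0.684]
 plate (array([0.4759, 0.3625, 0.4937]), np.float64(0.134), 75)
 fork (array([0.4729, 0.3693, 0.5753]), np.float64(0.101), 74)
 block (array([ 0.4423, -0.2855, -0.1697]), np.float64(0.088), 74)
 heat36 (array([ 0.4179, -0.0251, -1.9264]), np.float64(0.342), 73)
 heat40 (array([ 0.4172, -0.0222, -1.8908]), np.float64(0.289), 76)
```

```bash
cat > go.py <<'E'
# usage: go.py x y z closing_angle_rad -> shift in tool axes (cm), yaw (deg) from the measured pose
import sys,numpy as np
from scipy.spatial.transform import Rotation as Ro
from bench import status
o=status.get_obs();R=Ro.from_rotvec(o['orientation']).as_matrix()
x,y,z,a=map(float,sys.argv[1:5])
d=R.T@(np.array([x,y,z])-o['tcp_pos'])*100
cur=np.arctan2(R[1,1],R[0,1]); w=(a-cur+np.pi/2)%np.pi-np.pi/2
print('t',o['clock'],'tcp',o['tcp_pos'].round(4),'axis',R[:,2].round(3),'close ang',cur.round(3))
print('d cm',d.round(2),'yaw',np.degrees(-w).round(1),'(alt',np.degrees(-w-np.sign(-w)*np.pi).round(1),') j',o['joints'].round(2),'F',o['contact_force'].round(1),'w',o['grip_width'].round(4))
E
python3 go.py .428 -.0136 .15 -.348
```

```text
t 0.1 tcp [0.2185 0.6382 0.2554] axis [-0.    -0.002 -1.   ] close ang 1.241Traceback (most recent call last):
  File "go.py", line 10, in <module>
    print('d cm',d.round(2),'yaw',np.degrees(-w).round(1),'(alt',np.degrees(-w-np.sign(-w)*np.pi).round(1),') j',o['joints'].round(2),'F',o['contact_force'].round(1),'w',o['grip_width'].round(4))
                                                                                                                                                                          ^^^^^^^^^^^^^^^^^^^^^
AttributeError: 'float' object has no attribute 'round'
```

```bash
sed -i "s/o\['grip_width'\].round(4)/round(o['grip_width'],4)/" go.py; python3 go.py .428 -.0136 .15 -.348
```

```text
t 0.1 tcp [0.2185 0.6382 0.2554] axis [-0.    -0.002 -1.   ] close ang 1.241
d cm [-40.93 -54.86  10.64] yaw -89.0 (alt 91.0 ) j [-1.35  0.48  0.02  1.56 -0.01  1.11 -0.08] F [ 0.1 -0.3 -0.6] w 0.085
```

Call:
send_rows --steps '[{"dx": -4.5,"dy": -4.2,"dz": 0,"yaw": 10,"gripper": 0.8},{"dx": -9,"dy": -8.4,"dz": 1,"yaw": 20},{"dx": -13.5,"dy": -12.6,"dz": 2,"yaw": 30},{"dx": -18,"dy": -16.8,"dz": 3,"yaw": 40},{"dx": -22.5,"dy": -21,"dz": 3,"yaw": 50}]'

```text
validation failed for argument at $.st...
```

```bash
python3 go.py .428 -.0136 .15 -.348
```

```text
t 0.1 tcp [0.2185 0.6382 0.2554] axis [-0.    -0.002 -1.   ] close ang 1.241
d cm [-40.93 -54.86  10.64] yaw -89.0 (alt 91.0 ) j [-1.35  0.48  0.02  1.56 -0.01  1.11 -0.08] F [ 0.1 -0.3 -0.6] w 0.085
```

Call:
send_rows --steps '[{"dx": -4.5,"dy": -4.2,"dz": 0.5,"yaw": 10,"gripper": 0.8},{"dx": -9.0,"dy": -8.4,"dz": 1.0,"yaw": 20,"gripper": 0.8},{"dx": -13.5,"dy": -12.6,"dz": 2.0,"yaw": 30,"gripper": 0.8},{"dx": -18.0,"dy": -16.8,"dz": 3.0,"yaw": 40,"gripper": 0.8},{"dx": -22.5,"dy": -21.0,"dz": 3.0,"yaw": 50,"gripper": 0.8}]'

```text
clock: 0.72
tcp_pos: [0.3637, 0.3647, 0.2254]
orientation: [-1.784, -2.586, 0.003]
contact_force: [0.2, -0.5, -0.1]
grip_width: 0.0683
gripper_force: 0.0
```

```bash
python3 go.py .428 -.0136 .15 -.348
```

```text
t 0.725 tcp [0.3637 0.3647 0.2254] axis [-0.001 -0.001 -1.   ] close ang 0.363
d cm [-37.64  -7.4    7.58] yaw 40.7 (alt -139.3 ) j [-1.14  0.25  0.27  1.98 -0.08  0.92 -0.46] F [ 0.2 -0.5 -0.1] w 0.0683
```

Call:
send_rows --steps '[{"dx": -6.0,"dy": -1.2,"dz": 0.5,"yaw": 8,"gripper": 0.8},{"dx": -12.0,"dy": -2.4,"dz": 1.0,"yaw": 16,"gripper": 0.8},{"dx": -18.0,"dy": -3.5,"dz": 2.0,"yaw": 24,"gripper": 0.8},{"dx": -24.0,"dy": -4.7,"dz": 3.0,"yaw": 32,"gripper": 0.8},{"dx": -30.0,"dy": -5.9,"dz": 4.0,"yaw": 40.7,"gripper": 0.8}]'

```text
clock: 1.35
tcp_pos: [0.4164, 0.0642, 0.1861]
orientation: [-2.571, -1.805, -0.001]
contact_force: [1.8, 0.5, 0.6]
grip_width: 0.0682
gripper_force: 0.0
```

```bash
python3 go.py .428 -.0136 .09 -.348
```

```text
t 1.35 tcp [0.4164 0.0642 0.1861] axis [ 0.001  0.001 -1.   ] close ang -0.346
d cm [-6.93  3.73  9.61] yaw 0.1 (alt -179.9 ) j [-0.81  0.16  0.56  2.23 -0.12  0.78 -0.51] F [1.8 0.5 0.6] w 0.0682
```

Call:
send_rows --steps '[{"dx": -3.5,"dy": 1.9,"dz": 4.0,"yaw": 0,"gripper": 0.8},{"dx": -6.9,"dy": 3.7,"dz": 8.0,"yaw": 0,"gripper": 0.8},{"dx": -6.9,"dy": 3.7,"dz": 11.0,"yaw": 0,"gripper": 0.8},{"dx": -6.9,"dy": 3.7,"dz": 14.0,"yaw": 0,"gripper": 0.8},{"dx": -6.9,"dy": 3.7,"dz": 15.3,"yaw": 0,"gripper": 0.8}]'

```text
clock: 1.98
tcp_pos: [0.4273, -0.0117, 0.0319]
orientation: [-2.566, -1.81, 0.004]
contact_force: [-0.1, 0.8, -1.2]
grip_width: 0.0684
gripper_force: 0.0
```

```bash
python3 go.py .428 -.0136 .033 -.348
```

```text
t 1.975 tcp [ 0.4273 -0.0117  0.0319] axis [-0.002 -0.    -1.   ] close ang -0.342
d cm [-0.16  0.14 -0.11] yaw 0.3 (alt -179.7 ) j [-0.44  0.5   0.38  2.3  -0.47  0.41 -0.  ] F [-0.1  0.8 -1.2] w 0.0684
```

Grip moderately; the opening will show whether this is the 40 mm side.

Call:
send_rows --steps '[{"dx": -0.1,"dy": 0.1,"dz": -0.1,"yaw": 0,"gripper": 0.3},{"dx": -0.1,"dy": 0.1,"dz": -0.1,"yaw": 0,"gripper": 0.3},{"dx": -0.1,"dy": 0.1,"dz": -0.1,"yaw": 0,"gripper": 0.3},{"dx": -0.1,"dy": 0.1,"dz": -0.1,"yaw": 0,"gripper": 0.3},{"dx": -0.1,"dy": 0.1,"dz": -0.1,"yaw": 0,"gripper": 0.3}]' --force 30

```text
clock: 2.6
tcp_pos: [0.4295, -0.0125, 0.0352]
orientation: [2.567, 1.811, 0.003]
contact_force: [-1.0, 0.6, 8.0]
grip_width: 0.0372
gripper_force: 31.1
```

```bash
python3 go.py .428 -.0136 .033 -.348
cat > m4.py <<'E'
from m3 import *
f=grab('top'); print('plate',best([f],rect(0,0,.2,.076,.01),[.471,.359,.493]))
E
true
```

```text
t 2.6 tcp [ 0.4295 -0.0125  0.0352] axis [ 0.002  0.001 -1.   ] close ang -0.342
d cm [-0.15 -0.1   0.22] yaw 0.3 (alt -179.7 ) j [-0.44  0.49  0.39  2.3  -0.46  0.41 -0.  ] F [-1.   0.6  8. ] w 0.0372
```

Call:
send_rows --steps '[{"dx": 0,"dy": 0,"dz": -1.0,"yaw": 0,"gripper": 0.3},{"dx": 0,"dy": 0,"dz": -3.0,"yaw": 0,"gripper": 0.3},{"dx": 0,"dy": 0,"dz": -6.0,"yaw": 0,"gripper": 0.3},{"dx": 0,"dy": 0,"dz": -8.0,"yaw": 0,"gripper": 0.3},{"dx": 0,"dy": 0,"dz": -8.0,"yaw": 0,"gripper": 0.3}]'

```text
clock: 3.22
tcp_pos: [0.4297, -0.0123, 0.1157]
orientation: [2.566, 1.811, 0.006]
contact_force: [0.2, 0.0, -0.4]
grip_width: 0.0373
gripper_force: 30.3
```

```bash
python3 go.py .428 -.0136 .113 -.348
python3 - <<'E'
from h import *
f=grab('scene')
from fit import proj
o=status.get_obs();p=proj(f,o['tcp_pos'][None]-[[0,0,.03]])[0];print(p);u,v=map(int,p)
save(f,'held',(u-45,v-40,u+45,v+40),7)
E
```

```text
t 3.225 tcp [ 0.4297 -0.0123  0.1157] axis [ 0.003  0.001 -1.   ] close ang -0.342
d cm [-0.18 -0.12  0.27] yaw 0.4 (alt -179.6 ) j [-0.59  0.33  0.56  2.27 -0.31  0.61 -0.14] F [ 0.2  0.  -0.4] w 0.0373
[278.26913683 224.94142267]
```

View pics/held.png

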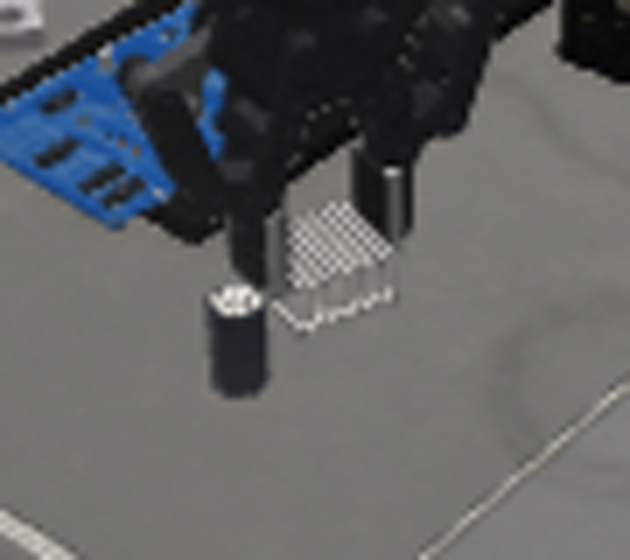

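Held view: the fingers grip across the fins' sides (fin ends face the camera at (340,310)), so this is the y grip as wanted. Next, carry it to the nest; first a cross-check of the nest from the rails.

```bash
python3 - <<'E'
from m3 import *
print('rails click',back(T,(135+248/6.6,180+298/6.6),.014))
a=.4933
rails=[]
for dx,dy,lx,ly in((.023,0,.006,.024),(-.023,0,.006,.024),(0,.025,.024,.006),(0,-.025,.024,.006)): rails+=rect(-.005+dx,dy,lx,ly,.015)
g=T['color'].astype(float).mean(-1)
# darkness template: dark rails centroid inside nest window
c=back(T,(172.6,225.1),.014); q=np.array([.4715,.3593,a])
s=np.arange(-.034,.0341,.001);U,V=np.meshgrid(s,s,indexing='ij')
L=np.c_[U.ravel()-.005,V.ravel(),np.full(U.size,.013)]
p=proj(T,place(q,L));I=map_coordinates(g,[p[:,1],p[:,0]],order=1).reshape(U.shape)
print('profile along x (|y|<8mm)');print(I[:,abs(s)<.008].mean(1).round().astype(int)[::2]);print('along y');print(I[abs(s)<.008].mean(0).round().astype(int)[::2])
E
python3 go.py .467 .3575 .14 -1.078
```

```text
rails click [0.46528221 0.35576805 0.014     ]
profile along x (|y|<8mm)
[204 202 195 180 158 140 138 155 176 192 201 204 205 205 205 205 205 205
 204 204 204 204 204 203 201 194 180 159 140 137 152 173 189 198 202]
along y
[195 193 179 156 140 141 160 181 195 201 203 204 205 206 207 206 205 204
 203 203 203 203 204 205 205 203 196 182 160 141 139 155 176 188 189]
t 3.275 tcp [ 0.4291 -0.0123  0.1148] axis [ 0.002  0.001 -1.   ] close ang -0.341
d cm [36.12 -8.8  -2.48] yaw 42.2 (alt -137.8 ) j [-0.59  0.33  0.56  2.27 -0.31  0.61 -0.14] F [ 0.5 -0.2 -1.1] w 0.0374
```

Call:
send_rows --steps '[{"dx": 4.0,"dy": -2.0,"dz": -4.0,"yaw": 8,"gripper": 0.3},{"dx": 9.0,"dy": -4.5,"dz": -6.0,"yaw": 16,"gripper": 0.3},{"dx": 14.0,"dy": -7.2,"dz": -6.0,"yaw": 25,"gripper": 0.3},{"dx": 19.0,"dy": -10.0,"dz": -6.0,"yaw": 34,"gripper": 0.3},{"dx": 23.4,"dy": -12.4,"dz": -6.0,"yaw": 42.2,"gripper": 0.3}]'

```text
clock: 3.9
tcp_pos: [0.3905, 0.2453, 0.1737]
orientation: [3.049, 0.756, -0.001]
contact_force: [1.4, -0.2, -0.6]
grip_width: 0.0374
gripper_force: 30.6
```

```bash
python3 go.py .4693 .3577 .095 -1.078
```

```text
t 3.9 tcp [0.3905 0.2453 0.1737] axis [-0. -0. -1.] close ang -1.085
d cm [12.22 -6.26  7.86] yaw -0.4 (alt 179.6 ) j [-1.29  0.28  0.71  2.17 -0.26  0.78 -1.5 ] F [ 1.4 -0.2 -0.6] w 0.0374
```

Call:
send_rows --steps '[{"dx": 4.5,"dy": -2.3,"dz": 0,"yaw": 0,"gripper": 0.3},{"dx": 9.0,"dy": -4.6,"dz": 2.0,"yaw": 0,"gripper": 0.3},{"dx": 12.2,"dy": -6.3,"dz": 5.0,"yaw": 0,"gripper": 0.3},{"dx": 12.2,"dy": -6.3,"dz": 8.0,"yaw": -0.4,"gripper": 0.3},{"dx": 12.2,"dy": -6.3,"dz": 10.0,"yaw": -0.4,"gripper": 0.3}]'

```text
clock: 4.53
tcp_pos: [0.468, 0.3563, 0.0714]
orientation: [3.042, 0.776, -0.005]
contact_force: [0.1, 0.1, -0.7]
grip_width: 0.0373
gripper_force: 30.6
```

```bash
python3 go.py .4693 .3577 .075 -1.078
python3 - <<'E'
from fit import *
f=grab('scene'); grab('top')
save(f,'nest1',(165,150,255,215),8)
E
```

```text
t 4.525 tcp [0.468  0.3563 0.0714] axis [-0.003 -0.003 -1.   ] close ang -1.072
d cm [ 0.19 -0.06 -0.36] yaw 0.4 (alt -179.6 ) j [-1.16  0.64  0.54  1.93 -0.49  0.71 -1.4 ] F [ 0.1  0.1 -0.7] w 0.0373
```

View pics/nest1.png

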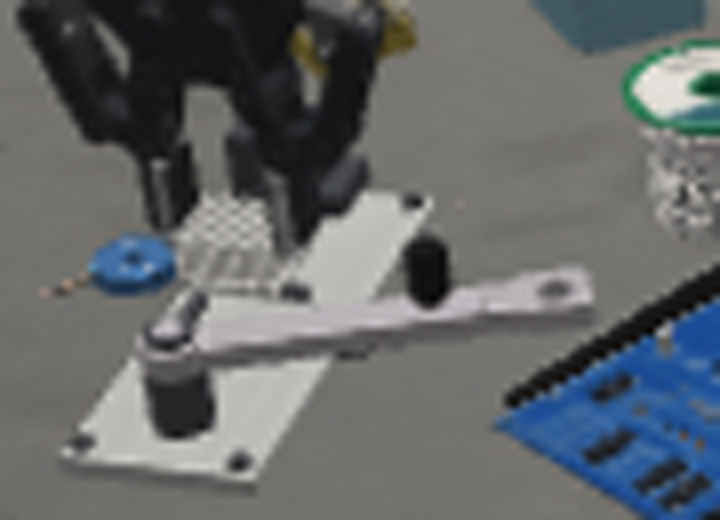

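Nest1: the heat sink hangs over the nest at about (230,245), with the bar open on the right and clear. I lower it while watching the force.

Call:
send_rows --steps '[{"dx": 0.2,"dy": -0.05,"dz": 0.8,"yaw": 0.4,"gripper": 0.3},{"dx": 0.2,"dy": -0.05,"dz": 1.6,"yaw": 0.4,"gripper": 0.3},{"dx": 0.2,"dy": -0.05,"dz": 2.0,"yaw": 0.4,"gripper": 0.3},{"dx": 0.2,"dy": -0.05,"dz": 2.3,"yaw": 0.4,"gripper": 0.3},{"dx": 0.2,"dy": -0.05,"dz": 2.4,"yaw": 0.4,"gripper": 0.3}]'

```text
clock: 5.25
tcp_pos: [0.4706, 0.3586, 0.0503]
orientation: [-3.047, -0.765, -0.0]
contact_force: [-0.3, 0.4, -0.0]
grip_width: 0.037
gripper_force: 30.6
```

```bash
python3 go.py .4693 .3577 .045 -1.078
```

```text
t 5.25 tcp [0.4706 0.3586 0.0503] axis [ 0.  0. -1.] close ang -1.079
d cm [-0.16  0.02  0.53] yaw -0.0 (alt 180.0 ) j [-1.14  0.67  0.52  1.93 -0.51  0.67 -1.38] F [-0.3  0.4 -0. ] w 0.037
```

Call:
send_rows --steps '[{"dx": -0.15,"dy": 0,"dz": 0,"yaw": 0,"gripper": 0.3},{"dx": -0.15,"dy": 0,"dz": 0.2,"yaw": 0,"gripper": 0.3},{"dx": -0.15,"dy": 0,"dz": 0.3,"yaw": 0,"gripper": 0.3},{"dx": -0.15,"dy": 0,"dz": 0.4,"yaw": 0,"gripper": 0.3},{"dx": -0.15,"dy": 0,"dz": 0.4,"yaw": 0,"gripper": 0.3}]'

```text
clock: 5.88
tcp_pos: [0.4692, 0.3578, 0.0462]
orientation: [3.047, 0.765, -0.0]
contact_force: [0.5, -0.3, -0.5]
grip_width: 0.0373
gripper_force: 30.6
```

```bash
python3 go.py .4693 .3577 .045 -1.078
```

```text
t 5.875 tcp [0.4692 0.3578 0.0462] axis [-0. -0. -1.] close ang -1.079
d cm [-0.    0.01  0.12] yaw -0.0 (alt 180.0 ) j [-1.13  0.67  0.51  1.93 -0.52  0.67 -1.38] F [ 0.5 -0.3 -0.5] w 0.0373
```

Call:
send_rows --steps '[{"dx": 0,"dy": 0,"dz": 0.05,"yaw": 0,"gripper": 0.3},{"dx": 0,"dy": 0,"dz": 0.1,"yaw": 0,"gripper": 0.3},{"dx": 0,"dy": 0,"dz": 0.15,"yaw": 0,"gripper": 0.3},{"dx": 0,"dy": 0,"dz": 0.15,"yaw": 0,"gripper": 0.3}]'

```text
clock: 6.38
tcp_pos: [0.4693, 0.3579, 0.0453]
orientation: [-3.047, -0.765, 0.0]
contact_force: [-2.5, -1.7, 5.0]
grip_width: 0.0373
gripper_force: 31.2
```

Contact is at the expected seated height. Open and retreat straight up.

Call:
send_rows --steps '[{"dx": 0,"dy": 0,"dz": -0.05,"yaw": 0,"gripper": 0.6},{"dx": 0,"dy": 0,"dz": -0.1,"yaw": 0,"gripper": 0.6},{"dx": 0,"dy": 0,"dz": -0.1,"yaw": 0,"gripper": 0.6},{"dx": 0,"dy": 0,"dz": -3.0,"yaw": 0,"gripper": 0.6},{"dx": 0,"dy": 0,"dz": -8.0,"yaw": 0,"gripper": 0.6}]'

```text
clock: 7.0
tcp_pos: [0.4682, 0.3571, 0.1241]
orientation: [3.045, 0.765, -0.005]
contact_force: [1.2, -0.4, 0.6]
grip_width: 0.0511
gripper_force: 0.0
```

Call:
send_rows --steps '[{"dx": -6.0,"dy": 0,"dz": -3.0,"yaw": 0,"gripper": 0.6},{"dx": -12.0,"dy": 0,"dz": -5.0,"yaw": 0,"gripper": 0.6},{"dx": -16.0,"dy": 0,"dz": -5.0,"yaw": 0,"gripper": 0.6}]'

```text
clock: 7.38
tcp_pos: [0.3268, 0.2815, 0.1754]
orientation: [-3.045, -0.765, -0.0]
contact_force: [0.0, 0.3, 0.6]
grip_width: 0.0513
gripper_force: 0.0
```

```bash
python3 go.py .4 .26 .15 -1.078
python3 - <<'E'
from m3 import *
f=grab('top'); s=grab('scene')
print('plate',best([f],rect(0,0,.2,.076,.01),[.4715,.3593,.4933]))
print('heat',best([f],rect(0,0,.036,.040,.032),[.4674,.357,.4933]))
a=cv2.resize(f['color'][185:265,130:250,::-1],(600,400),interpolation=3)
b=cv2.resize(s['color'][145:215,165:270,::-1],(600,400),interpolation=3)
cv2.imwrite('pics/seat.png',cv2.resize(np.vstack([a[:,:]]),(390,260))) if 0 else cv2.imwrite('pics/seat.png',np.hstack([cv2.resize(a,(400,267)),cv2.resize(b,(400,267))]))
E
```

```text
t 7.375 tcp [0.3268 0.2815 0.1754] axis [-0.     0.002 -1.   ] close ang -1.079
d cm [5.43 5.35 2.54] yaw -0.0 (alt 180.0 ) j [-1.5   0.22  0.74  2.23 -0.22  0.76 -1.69] F [0.  0.3 0.6] w 0.0513
plate (array([0.4707, 0.3591, 0.491 ]), np.float64(0.393), 67)
heat (array([0.4546, 0.3562, 0.5169]), np.float64(0.153), 43)
```

View pics/seat.png

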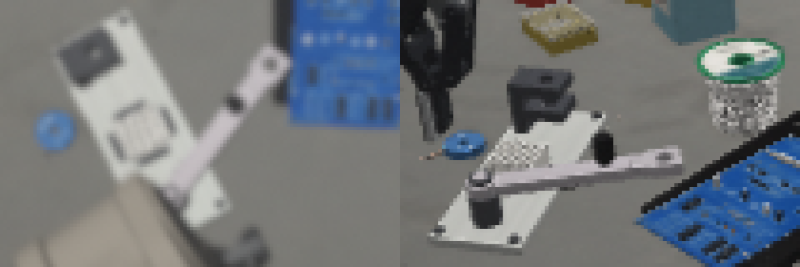

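Seat view: the heat sink sits between the four rails at about (143,133), with the bar open. Next, swing the bar by pushing its knob with shut fingers along the arc.

```bash
cat > arc.py <<'E'
# rows for pushing: args d(mm) then bar angles; tool closing axis tracks the tangent (clamped to -2.1)
import sys,numpy as np
from scipy.spatial.transform import Rotation as Ro
from bench import status
o=status.get_obs();R=Ro.from_rotvec(o['orientation']).as_matrix()
H=np.array([.4107,.3264]);Y=.4933;d=float(sys.argv[1])/1000;z=float(sys.argv[2])
cur=np.arctan2(R[1,1],R[0,1]);print('t',o['clock'],'tcp',o['tcp_pos'].round(4),cur.round(3),'j7',o['joints'][6].round(2),'F',o['contact_force'].round(1))
for b in map(float,sys.argv[3:]):
    p=Y-b; t=np.array([-np.sin(p),np.cos(p)]); X=H+.095*np.array([np.cos(p),np.sin(p)])-d*t
    c=max(p-np.pi/2,-2.1); s=R.T@(np.r_[X,z]-o['tcp_pos'])*100; w=(c-cur+np.pi)%(2*np.pi)-np.pi
    print(b,X.round(4),'row',s.round(2),'yaw',np.degrees(-w).round(1))
E
python3 arc.py 33 .14 1.15
python3 - <<'E'
from h import *
for n in('top','scene'):
    X=cloud(load(n));m=(X[...,0]>.44)&(X[...,0]<.54)&(X[...,1]>.16)&(X[...,1]<.26);z=X[m][:,2];print(n,np.percentile(z,[50,90,99,100]).round(3))
    m=(X[...,2]>.045)&m; print(X[m].min(0) if m.any() else 0)
E
```

```text
t 7.475 tcp [0.3239 0.2796 0.1742] -1.077 j7 -1.69 F [0.1 0.4 0.5]
1.15 [0.4658 0.2423] row [10.74 10.02  3.35] yaw 58.6
top [0.014 0.036 0.049 0.057]
[0.48393821 0.22649615 0.04513626]
scene [0.004 0.023 0.049 0.051]
[0.48367208 0.22791664 0.04507816]
```

Call:
send_rows --steps '[{"dx": 2.5,"dy": 2.0,"dz": 0,"yaw": 10,"gripper": 0},{"dx": 5.0,"dy": 4.5,"dz": 0,"yaw": 20,"gripper": 0},{"dx": 7.5,"dy": 7.0,"dz": 1.0,"yaw": 31,"gripper": 0},{"dx": 9.5,"dy": 9.0,"dz": 2.0,"yaw": 42,"gripper": 0},{"dx": 10.7,"dy": 10.0,"dz": 3.4,"yaw": 52,"gripper": 0}]'

```text
clock: 8.1
tcp_pos: [0.4723, 0.2442, 0.1406]
orientation: [-3.071, 0.659, -0.003]
contact_force: [-0.8, -0.1, -1.0]
grip_width: -0.0002
gripper_force: 0.0
```

```bash
python3 arc.py 33 .077 1.15
```

```text
t 8.1 tcp [0.4723 0.2442 0.1406] -1.993 j7 -2.05 F [-0.8 -0.1 -1. ]
1.15 [0.4658 0.2423] row [-0.53  0.45  6.36] yaw 6.1
```

Call:
send_rows --steps '[{"dx": 0,"dy": 0,"dz": 1.0,"yaw": 6,"gripper": 0},{"dx": 0,"dy": 0,"dz": 2.5,"yaw": 6,"gripper": 0},{"dx": 0,"dy": 0,"dz": 4.5,"yaw": 6,"gripper": 0},{"dx": 0,"dy": 0,"dz": 6.3,"yaw": 6,"gripper": 0},{"dx": 0,"dy": 0,"dz": 6.3,"yaw": 6,"gripper": 0}]'

```text
clock: 8.72
tcp_pos: [0.4688, 0.2442, 0.0763]
orientation: [3.034, -0.806, -0.003]
contact_force: [-0.0, -0.2, 0.8]
grip_width: 0.0
gripper_force: 0.0
```

```bash
python3 arc.py 22.5 .077 1.1 1.0 .9 .8 .7
```

```text
t 8.725 tcp [0.4688 0.2442 0.0763] -2.09 j7 -2.04 F [-0.  -0.2  0.8]
1.1 [0.4759 0.2538] row [ 0.14 -1.18 -0.07] yaw 0.6
1.0 [0.4828 0.2606] row [ 0.4  -2.12 -0.08] yaw -0.7
0.9 [0.4891 0.2682] row [ 0.57 -3.08 -0.08] yaw -6.5
0.8 [0.4945 0.2763] row [ 0.63 -4.06 -0.08] yaw -12.2
0.7 [0.4991 0.2849] row [ 0.6  -5.03 -0.08] yaw -17.9
```

Call:
send_rows --steps '[{"dx": 0.1,"dy": -1.2,"dz": 0,"yaw": 0,"gripper": 0},{"dx": 0.4,"dy": -2.1,"dz": 0,"yaw": -1,"gripper": 0},{"dx": 0.6,"dy": -3.1,"dz": 0,"yaw": -6,"gripper": 0},{"dx": 0.6,"dy": -4.1,"dz": 0,"yaw": -12,"gripper": 0},{"dx": 0.6,"dy": -5.0,"dz": 0,"yaw": -18,"gripper": 0}]'

```text
clock: 9.35
tcp_pos: [0.5009, 0.2861, 0.0784]
orientation: [-3.125, 0.315, -0.002]
contact_force: [-0.8, -1.1, -0.6]
grip_width: 0.0
gripper_force: 0.3
```

```bash
python3 arc.py 22.5 .077 .6 .5 .4 .3 .2
```

```text
t 9.35 tcp [0.5009 0.2861 0.0784] -1.772 j7 -1.84 F [-0.8 -1.1 -0.6]
0.6 [0.5028 0.2939] row [ 0.02 -0.8   0.14] yaw -5.4
0.5 [0.5055 0.3033] row [ 0.11 -1.78  0.14] yaw -11.1
0.4 [0.5074 0.3128] row [ 0.1  -2.75  0.14] yaw -16.9
0.3 [0.5083 0.3226] row [-0.01 -3.72  0.14] yaw -22.6
0.2 [0.5081 0.3323] row [-0.22 -4.68  0.14] yaw -28.3
```

Call:
send_rows --steps '[{"dx": 0,"dy": -0.9,"dz": 0,"yaw": -5,"gripper": 0},{"dx": 0.1,"dy": -1.8,"dz": 0,"yaw": -11,"gripper": 0},{"dx": 0.1,"dy": -2.8,"dz": 0,"yaw": -17,"gripper": 0},{"dx": 0,"dy": -3.7,"dz": 0,"yaw": -23,"gripper": 0},{"dx": -0.2,"dy": -4.7,"dz": 0,"yaw": -28,"gripper": 0}]'

```text
clock: 9.98
tcp_pos: [0.5086, 0.3323, 0.0785]
orientation: [-3.109, -0.449, -0.003]
contact_force: [-1.0, -1.2, -0.2]
grip_width: 0.0001
gripper_force: 0.4
```

```bash
python3 arc.py 22.5 .077 .1 0.05 0 -.03
```

```text
t 9.975 tcp [0.5086 0.3323 0.0785] -1.284 j7 -1.53 F [-1.  -1.2 -0.2]
0.1 [0.5071 0.342 ] row [ 0.13 -0.98  0.15] yaw -6.1
0.05 [0.5062 0.3468] row [ 0.18 -1.46  0.15] yaw -9.0
0.0 [0.505  0.3516] row [ 0.21 -1.95  0.15] yaw -11.8
-0.03 [0.5042 0.3544] row [ 0.21 -2.24  0.15] yaw -13.6
```

Call:
send_rows --steps '[{"dx": 0.1,"dy": -0.6,"dz": 0,"yaw": -4,"gripper": 0},{"dx": 0.1,"dy": -1.0,"dz": 0,"yaw": -7,"gripper": 0},{"dx": 0.2,"dy": -1.4,"dz": 0,"yaw": -10,"gripper": 0},{"dx": 0.2,"dy": -1.7,"dz": 0,"yaw": -12,"gripper": 0},{"dx": 0.2,"dy": -1.9,"dz": 0,"yaw": -12,"gripper": 0}]'

```text
clock: 10.6
tcp_pos: [0.5042, 0.3504, 0.0779]
orientation: [-3.047, -0.766, -0.0]
contact_force: [0.5, -0.3, 1.4]
grip_width: 0.0001
gripper_force: 0.3
```

Call:
send_rows --steps '[{"dx": 0,"dy": -0.05,"dz": 0,"yaw": 0,"gripper": 0},{"dx": 0,"dy": -0.1,"dz": 0,"yaw": 0,"gripper": 0}]'

```text
clock: 10.85
tcp_pos: [0.5036, 0.3511, 0.0777]
orientation: [3.047, 0.765, -0.0]
contact_force: [0.4, -1.6, 0.0]
grip_width: -0.0005
gripper_force: 0.3
```

Call:
send_rows --steps '[{"dx": 0,"dy": -0.1,"dz": 0,"yaw": 0,"gripper": 0},{"dx": 0,"dy": -0.2,"dz": 0,"yaw": 0,"gripper": 0},{"dx": 0,"dy": -0.2,"dz": 0,"yaw": 0,"gripper": 0}]'

```text
clock: 11.22
tcp_pos: [0.5028, 0.3526, 0.0778]
orientation: [3.047, 0.765, 0.0]
contact_force: [2.1, -1.1, 0.1]
grip_width: 0.0001
gripper_force: 0.9
```

Call:
send_rows --steps '[{"dx": 0,"dy": -0.1,"dz": 0,"yaw": 0,"gripper": 0},{"dx": 0,"dy": -0.15,"dz": 0,"yaw": 0,"gripper": 0},{"dx": 0,"dy": -0.15,"dz": 0,"yaw": 0,"gripper": 0}]'

```text
clock: 11.6
tcp_pos: [0.5028, 0.3528, 0.0778]
orientation: [3.046, 0.763, 0.001]
contact_force: [2.4, -4.4, 0.0]
grip_width: -0.0004
gripper_force: 2.7
```

Call:
send_rows --steps '[{"dx": 0,"dy": 0.8,"dz": 0,"yaw": 0,"gripper": 0},{"dx": 0,"dy": 1.2,"dz": -1.5,"yaw": 0,"gripper": 0},{"dx": 0,"dy": 1.2,"dz": -5.0,"yaw": 0,"gripper": 0},{"dx": -3.0,"dy": 1.2,"dz": -10.0,"yaw": 0,"gripper": 0},{"dx": -9.0,"dy": 1.2,"dz": -10.0,"yaw": 0,"gripper": 0.5}]'

```text
clock: 12.22
tcp_pos: [0.4314, 0.303, 0.1822]
orientation: [-3.043, -0.763, -0.014]
contact_force: [0.8, 0.3, 0.4]
grip_width: 0.0171
gripper_force: 0.0
```

```bash
cat > pin.py <<'E'
from fit import *
from scipy.optimize import minimize
th=np.linspace(0,2*np.pi,40)
def disc(r,z): return np.c_[r*np.cos(th),r*np.sin(th),np.full(40,z)]
def box(a,b,z): return np.array([(i*a/2,j*b/2,z) for i,j in((1,1),(-1,1),(-1,-1),(1,-1))])
SS=8
def model(foot,shank):
    h=foot+shank
    return [np.vstack([disc(.0055,.026),disc(.0055,h)]),np.vstack([disc(.01,h),disc(.01,h+.004)]),disc(.01,h+.004),np.vstack([box(.022,.008,h+.004),box(.022,.008,h+.02)]),box(.022,.008,h+.02)]
def cost(q,f,parts,roi,ret=False):
    u0,v0,u1,v1=roi; H,W=(v1-v0)*SS,(u1-u0)*SS
    lab=np.zeros((H,W),np.uint8)
    for i,P in enumerate(parts):
        p=(proj(f,place(q[:3],P))-[u0,v0]+.5)*SS
        cv2.fillConvexPoly(lab,cv2.convexHull(np.round(p*16).astype(np.int32)),i+1,shift=4)
    M=[]
    for i in range(len(parts)+1):
        m=cv2.GaussianBlur((lab==i).astype(np.float32),(0,0),abs(q[3])*SS+.5); M.append(cv2.resize(m,(u1-u0,v1-v0),interpolation=cv2.INTER_AREA).ravel())
    A=np.array(M).T; y=f['color'][v0:v1,u0:u1].astype(float).mean(-1).ravel()
    A2=np.vstack([A,.3*np.eye(A.shape[1])]); c=np.linalg.lstsq(A2,np.r_[y,.3*np.full(A.shape[1],130.)],rcond=None)[0]
    r=A@c-y; return (r@r/len(r),c) if ret else r@r/len(r)
def solve(f,parts,q0,roi,yaws):
    best=None
    for w in yaws:
        x0=np.array([q0[0],q0[1],w,.8]); sim=np.vstack([x0]+[x0+d for d in np.diag([.004,.004,.3,.4])])
        R=minimize(cost,x0,(f,parts,roi),method='Nelder-Mead',options=dict(initial_simplex=sim,maxfev=350,xatol=1e-4,fatol=1e-3))
        if best is None or R.fun<best.fun: best=R
    return best
if __name__=='__main__':
    parts=model(.014,.04)
    for n in('top','scene'):
        f=load(n); c=proj(f,np.array([[.467,-.290,.058]]))[0]; r=9 if n=='top' else 10
        roi=(int(c[0])-r,int(c[1])-r,int(c[0])+r+1,int(c[1])+r+1)
        R=solve(f,parts,(.467,-.290),roi,np.arange(-1.4,1.6,.5)); print(n,R.x.round(4),R.fun, cost(R.x,f,parts,roi,True)[1].round())
E
python3 pin.py; python3 go.py .467 -.29 .15 0
```

```text
top [ 0.4689 -0.2919  1.185   0.9153] 32.53838899592639 [123.  95. 114. 173. 112. 191.]
scene [ 0.4725 -0.2904  1.1818  0.2111] 294.3193357418467 [117.  92.  91. 196. 100. 189.]
t 12.225 tcp [0.4314 0.303  0.1822] axis [ 0.007  0.007 -1.   ] close ang -1.079
d cm [-24.88  53.97   2.84] yaw -61.8 (alt 118.2 ) j [-1.25  0.37  0.65  2.02 -0.3   0.83 -1.51] F [0.8 0.3 0.4] w 0.0171
```

Call:
send_rows --steps '[{"dx": -3.0,"dy": 3.0,"dz": 0,"yaw": -8,"gripper": 0.5},{"dx": -6.0,"dy": 6.1,"dz": 0,"yaw": -16,"gripper": 0.5},{"dx": -9.0,"dy": 9.2,"dz": 0,"yaw": -24,"gripper": 0.5},{"dx": -11.2,"dy": 14.8,"dz": 0,"yaw": -32,"gripper": 0.5},{"dx": -13.3,"dy": 20.4,"dz": 0,"yaw": -40,"gripper": 0.5}]'

```text
clock: 12.85
tcp_pos: [0.4077, 0.0583, 0.1789]
orientation: [-2.598, -1.765, -0.004]
contact_force: [1.5, 0.1, -0.5]
grip_width: 0.0425
gripper_force: 0.0
```

```bash
python3 go.py .470 -.2917 .13 -.386
```

```text
t 12.85 tcp [0.4077 0.0583 0.1789] axis [ 0.002  0.002 -1.   ] close ang -0.377
d cm [-30.26  18.67   4.82] yaw 0.5 (alt -179.5 ) j [-0.87  0.16  0.64  2.26 -0.14  0.75 -0.51] F [ 1.5  0.1 -0.5] w 0.0425
```

Call:
send_rows --steps '[{"dx": -5.2,"dy": 3.2,"dz": 0,"yaw": 0,"gripper": 0.4},{"dx": -10.4,"dy": 6.4,"dz": 0,"yaw": 0,"gripper": 0.4},{"dx": -15.6,"dy": 9.6,"dz": 1.0,"yaw": 0,"gripper": 0.4},{"dx": -20.8,"dy": 12.8,"dz": 2.0,"yaw": 0,"gripper": 0.4},{"dx": -26.0,"dy": 16.0,"dz": 3.0,"yaw": 0.5,"gripper": 0.4}]'

```text
clock: 13.48
tcp_pos: [0.4597, -0.2431, 0.1484]
orientation: [2.61, 1.748, 0.003]
contact_force: [1.7, 0.5, -0.0]
grip_width: 0.0342
gripper_force: 0.0
```

Call:
send_rows --steps '[{"dx": -2.5,"dy": 1.6,"dz": 1.0,"yaw": 0,"gripper": 0.4},{"dx": -4.3,"dy": 2.7,"dz": 1.8,"yaw": 0,"gripper": 0.4},{"dx": -4.3,"dy": 2.7,"dz": 1.8,"yaw": 0,"gripper": 0.4},{"dx": -4.3,"dy": 2.7,"dz": 1.8,"yaw": 0,"gripper": 0.4}]'

```text
clock: 13.98
tcp_pos: [0.4676, -0.2907, 0.1303]
orientation: [-2.61, -1.748, -0.002]
contact_force: [-0.2, -0.0, -0.8]
grip_width: 0.0347
gripper_force: 0.0
```

```bash
python3 go.py .470 -.2917 .087 -.386
```

```text
t 13.975 tcp [ 0.4676 -0.2907  0.1303] axis [ 0.001  0.001 -1.   ] close ang -0.391
d cm [-0.01  0.26  4.33] yaw -0.3 (alt 179.7 ) j [-0.05  0.51  0.64  2.   -0.43  0.77  0.46] F [-0.2 -0.  -0.8] w 0.0347
```

Call:
send_rows --steps '[{"dx": 0,"dy": 0.25,"dz": 1.5,"yaw": 0,"gripper": 0.4},{"dx": 0,"dy": 0.25,"dz": 3.0,"yaw": 0,"gripper": 0.4},{"dx": 0,"dy": 0.25,"dz": 4.0,"yaw": 0,"gripper": 0.4},{"dx": 0,"dy": 0.25,"dz": 4.3,"yaw": 0,"gripper": 0.4},{"dx": 0,"dy": 0.25,"dz": 4.3,"yaw": 0,"gripper": 0.4}]'

```text
clock: 14.6
tcp_pos: [0.4695, -0.2925, 0.0865]
orientation: [-2.611, -1.747, 0.001]
contact_force: [-0.8, -0.2, -0.1]
grip_width: 0.0343
gripper_force: 0.0
```

Call:
send_rows --steps '[{"dx": 0,"dy": 0,"dz": 0,"yaw": 0,"gripper": 0},{"dx": 0,"dy": 0,"dz": 0,"yaw": 0,"gripper": 0},{"dx": 0,"dy": 0,"dz": 0,"yaw": 0,"gripper": 0},{"dx": 0,"dy": 0,"dz": 0,"yaw": 0,"gripper": 0}]' --force 25

```text
clock: 15.1
tcp_pos: [0.4699, -0.2927, 0.0871]
orientation: [2.611, 1.747, 0.001]
contact_force: [-0.2, -0.1, 3.9]
grip_width: 0.007
gripper_force: 28.1
```

```bash
python3 go.py .470 -.2917 .087 -.386
```

```text
t 15.1 tcp [ 0.4699 -0.2927  0.0871] axis [ 0.001 -0.    -1.   ] close ang -0.392
d cm [ 0.09 -0.03  0.01] yaw -0.3 (alt 179.7 ) j [-0.    0.57  0.59  2.01 -0.49  0.7   0.5 ] F [-0.2 -0.1  3.9] w 0.007
```

Call:
send_rows --steps '[{"dx": 0,"dy": 0,"dz": 0,"yaw": 0,"gripper": 0},{"dx": 0,"dy": 0,"dz": -1.0,"yaw": 0,"gripper": 0},{"dx": 0,"dy": 0,"dz": -3.0,"yaw": 0,"gripper": 0},{"dx": 0,"dy": 0,"dz": -6.0,"yaw": 0,"gripper": 0},{"dx": 0,"dy": 0,"dz": -9.0,"yaw": 0,"gripper": 0}]' --force 60

```text
clock: 15.72
tcp_pos: [0.4696, -0.2926, 0.1787]
orientation: [2.611, 1.746, 0.0]
contact_force: [1.0, 0.0, -0.4]
grip_width: 0.006
gripper_force: 62.3
```

```bash
cat > fork.py <<'E'
from pin import *
def boxc(cx,cy,a,b,z): return box(a,b,z)+[cx,cy,0]
def hull(cx,cy,a,b,z0,z1): return np.vstack([boxc(cx,cy,a,b,z0),boxc(cx,cy,a,b,z1)])
def discc(cx,r,z): return disc(r,z)+[cx,0,0]
FP=[hull(0,0,.2,.076,0,.01),boxc(0,0,.2,.076,.01),hull(.07,0,.032,.034,.01,.035),hull(.07,0.011,.032,.012,.025,.057),hull(0.0,0,.14,.02,.036,.046),boxc(0,0,.14,.02,.046),hull(.07,0,.032,.034,.047,.057),boxc(.07,0,.032,.034,.057),discc(.07,.006,.057)]
if __name__=='__main__':
    for n in('top','scene'):
        f=grab(n); q0=(.4715,.3593) if n=='top' else (.4759,.3625)
        c=proj(f,place([*q0,.4933],np.array([[.068,0,.04]])))[0]; r=16
        roi=(int(c[0])-r,int(c[1])-r,int(c[0])+r+1,int(c[1])+r+1)
        R=solve(f,FP,q0,roi,[.4,.5,.6]); print(n,'fixture',R.x.round(4),round(R.fun,1),cost(R.x,f,FP,roi,True)[1].round())
        fk=place(R.x,np.array([[.07,0,.057]]))[0];print(' fork mouth',fk.round(4))
E
python3 fork.py; python3 go.py .47 -.2927 .177 -.386
```

```text
top fixture [0.4635 0.3569 0.5094 2.6461] 303.2 [123. 311. 196. 157. 219. 218. 112. 745. -36. 450.]
 fork mouth [0.5246 0.391  0.057 ]
scene fixture [0.488  0.3576 0.7727 2.0242] 727.2 [ 115.  165.  204.   36. -508.  306.  153.   -9.   95.   85.]
 fork mouth [0.5381 0.4065 0.057 ]
t 15.825 tcp [ 0.4713 -0.2938  0.1808] axis [ 0.006 -0.002 -1.   ] close ang -0.392
d cm [ 0.05 -0.17  0.38] yaw -0.3 (alt 179.7 ) j [-0.1   0.44  0.7   1.96 -0.37  0.87  0.41] F [ 0.9 -0.7 -0.1] w 0.0059
```

Run:
```python
from m3 import *
for n in('top','scene'):
    f=load(n); g=f['color'].astype(float).mean(-1)
    q=best([f],rect(0,0,.2,.076,.01),[.4715,.3593,.4933] if n=='top' else [.4759,.3625,.4937]); print(n,'plate',q)
    q=q[0]; s=np.arange(-.024,.0241,.003)
    U,V=np.meshgrid(s,s,indexing='ij'); L=np.c_[U.ravel()+.07,V.ravel(),np.full(U.size,.057)]
    p=proj(f,place(q,L)); I=map_coordinates(g,[p[:,1],p[:,0]],order=1).reshape(U.shape); print('rows fix x, cols fix y, -24..24 mm step 3');print(I.round().astype(int))
```

```text
top plate (array([0.4713, 0.3593, 0.4915]), np.float64(0.244), 79)
rows fix x, cols fix y, -24..24 mm step 3
[[196 187 175 167 168 179 189 189 190 187 182 164 142 128 124 134 156]
 [194 175 148 135 145 162 171 174 174 172 164 141 111  89  83  93 125]
 [192 168 131 107 117 135 142 144 143 141 132 114  92  75  70  75 102]
 [191 166 124  96  97 103 110 110 110 106 103  94  85  79  75  76  93]
 [191 166 123  93  89  91  94  93  94  92  92  89  87  86  84  85  93]
 [191 164 123  95  89  90  93  97  97  93  91  90  88  88  87  88  94]
 [191 165 122  94  89  90  99 110 109 101  93  90  90  89  88  89  96]
 [191 163 121  95  90  92 102 113 113 101  92  89  90  90  89  90  97]
 [192 163 120  92  89  91  96 101  99  91  87  88  89  89  89  90  97]
 [191 162 121  95  89  89  87  87  84  81  83  88  89  89  88  89  98]
 [192 166 123  96  90  88  86  83  80  81  84  88  89  89  89  90  96]
 [194 172 135 104  92  91  89  88  86  86  89  91  91  91  90  91  95]
 [195 180 147 113 101  99  98  97  96  98  99  98  98 100  99  98 102]
 [184 176 154 130 118 115 115 113 114 116 119 115 114 118 117 114 11
[... 835 characters left out ...]
 53  75  79  78  65  53  50  53  73  80  80  80  79  79  80]
 [105  64  58  72  80  78  69  46  43  44  65  78  81  80  80  79  80]
 [109  75  58  74  81  80  75  57  52  55  66  78  81  81  79  79  79]
 [119  89  59  74  80  81  79  73  67  67  73  81  81  80  80  79  81]
 [126 107  78  74  81  82  82  82  76  75  76  80  82  81  79  81  79]
 [126 119 100  81  90  87  88  88  83  80  81  82  84  87  86  90  90]
 [127 125 120  99 100  95  93  96  96  94  97  96  98 101 102 105 105]
 [127 126 125 116 110 110 108 111 113 113 116 114 113 115 115 115 116]
 [127 126 125 124 120 122 123 125 125 125 124 123 118 119 119 120 122]
 [127 127 126 125 125 125 125 125 125 125 124 124 123 123 123 124 125]]
```

Call:
send_rows --steps '[{"dx": 5.1,"dy": -3.0,"dz": 0,"yaw": 0,"gripper": 0},{"dx": 10.2,"dy": -6.0,"dz": 0,"yaw": 0,"gripper": 0},{"dx": 15.3,"dy": -9.0,"dz": 0,"yaw": 0,"gripper": 0},{"dx": 20.4,"dy": -12.0,"dz": 0,"yaw": 0,"gripper": 0},{"dx": 25.5,"dy": -15.0,"dz": 0,"yaw": 0,"gripper": 0}]'

```text
clock: 16.45
tcp_pos: [0.4276, 0.0023, 0.177]
orientation: [-2.611, -1.747, -0.001]
contact_force: [0.9, 1.3, -0.3]
grip_width: 0.0063
gripper_force: 62.3
```

```bash
python3 go.py .405 .13 .18 -.392;python3 go.py .395 .25 .18 -.392|tail -1
```

```text
t 16.45 tcp [0.4276 0.0023 0.177 ] axis [ 0.     0.001 -1.   ] close ang -0.392
d cm [10.94 -6.97 -0.29] yaw 0.0 (alt -180.0 ) j [-0.78  0.21  0.72  2.23 -0.2   0.76 -0.32] F [ 0.9  1.3 -0.3] w 0.0063
d cm [ 21.65 -12.47  -0.29] yaw 0.0 (alt -180.0 ) j [-0.78  0.21  0.72  2.23 -0.2   0.76 -0.32] F [ 0.9  1.3 -0.3] w 0.0063
```

Call:
send_rows --steps '[{"dx": 5.4,"dy": -3.0,"dz": 0,"yaw": 0,"gripper": 0},{"dx": 10.9,"dy": -6.6,"dz": 0,"yaw": 0,"gripper": 0},{"dx": 16.3,"dy": -9.5,"dz": 0,"yaw": 0,"gripper": 0},{"dx": 21.6,"dy": -12.4,"dz": 0,"yaw": 0,"gripper": 0}]'

```text
clock: 16.95
tcp_pos: [0.3954, 0.2494, 0.1772]
orientation: [-2.611, -1.747, -0.001]
contact_force: [1.6, -0.6, 0.5]
grip_width: 0.0063
gripper_force: 62.3
```

```bash
python3 go.py .5355 .3940 .15 -.392;python3 go.py .43 .33 .18 -.392|tail -1
```

```text
t 16.95 tcp [0.3954 0.2494 0.1772] axis [ 0.     0.001 -1.   ] close ang -0.391
d cm [18.71  7.43  2.73] yaw 0.0 (alt -180.0 ) j [-1.2   0.27  0.59  2.15 -0.21  0.78 -0.87] F [ 1.6 -0.6  0.5] w 0.0063
d cm [ 8.77  0.12 -0.27] yaw 0.0 (alt -180.0 ) j [-1.2   0.27  0.59  2.15 -0.21  0.78 -0.87] F [ 1.6 -0.6  0.5] w 0.0063
```

Call:
send_rows --steps '[{"dx": 5.0,"dy": 0.5,"dz": 0,"yaw": 0,"gripper": 0},{"dx": 9.5,"dy": 2.0,"dz": 0,"yaw": 0,"gripper": 0},{"dx": 14.0,"dy": 4.5,"dz": 0,"yaw": 0,"gripper": 0},{"dx": 18.6,"dy": 7.4,"dz": 1.5,"yaw": 0,"gripper": 0},{"dx": 18.6,"dy": 7.4,"dz": 2.7,"yaw": 0,"gripper": 0}]'

```text
clock: 17.58
tcp_pos: [0.5376, 0.3931, 0.1486]
orientation: [2.609, 1.748, 0.002]
contact_force: [-0.5, -1.2, -2.1]
grip_width: 0.006
gripper_force: 62.3
```

Call:
send_rows --steps '[{"dx": 0,"dy": 0,"dz": 0,"yaw": 0,"gripper": 0},{"dx": 0,"dy": 0,"dz": 0,"yaw": 0,"gripper": 0}]'

```text
clock: 17.82
tcp_pos: [0.5348, 0.3904, 0.1503]
orientation: [-2.611, -1.746, 0.001]
contact_force: [-0.4, 0.1, -2.0]
grip_width: 0.0059
gripper_force: 62.3
```

```bash
python3 go.py .5355 .3940 .15 -.392
python3 - <<'E'
from pin import *
o=status.get_obs();f=grab('scene');foot=o['tcp_pos'][2]-.073
from fit import proj
c=proj(f,np.array([[.537,.395,foot+.02]]))[0];a=proj(f,np.array([[.537,.395,foot]]))[0];m=proj(f,np.array([[.538,.3965,.057]]))[0];print(foot,a,m)
u,v=map(int,(a+m)/2)
save(f,'hov',(u-30,v-28,u+30,v+22),13)
E
```

```text
t 17.825 tcp [0.5348 0.3904 0.1503] axis [-0.001 -0.    -1.   ] close ang -0.392
d cm [ 0.36 -0.07  0.03] yaw 0.0 (alt -180.0 ) j [-1.08  0.61  0.51  1.7  -0.36  0.92 -0.81] F [-0.4  0.1 -2. ] w 0.0059
0.07731097160544363 [202.2264335  159.70118697] [203.00132023 165.10403548]
```

View pics/hov.png

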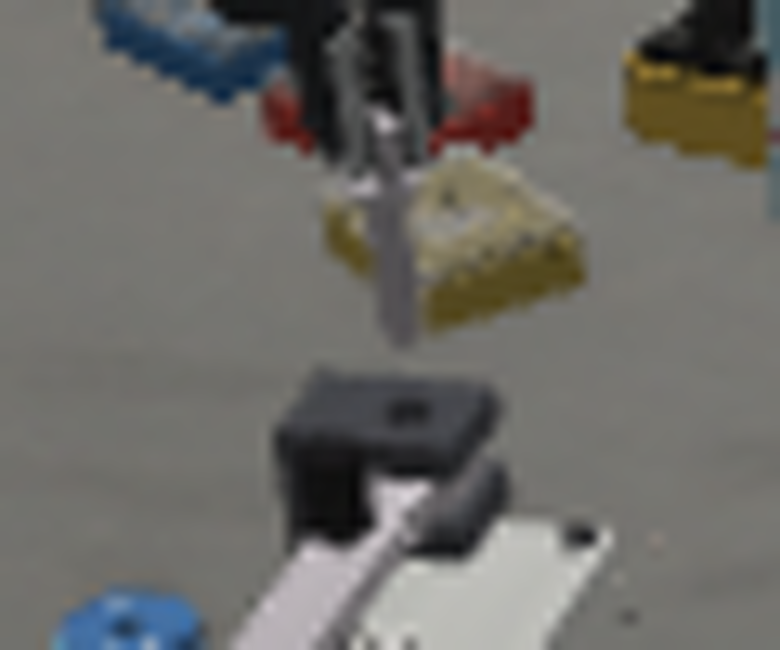

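Hov: the pin hangs over the fork with its foot at (400,345) and the fork hole at (408,411) in the crop. The bar's lug is in the fork gap at (400,490). I measure the lateral offset numerically.

```bash
cat > lat.py <<'E'
from fit import *
f=load('scene'); o=status.get_obs(); g=f['color'].astype(float)
cam=-f['R'].T@f['t']; P=o['tcp_pos'].copy(); foot=P[2]-.073
v=P[:2]-cam[:2]; v/=np.linalg.norm(v); lat=np.array([v[1],-v[0]])
# shank centre: darkness/edge profile along lat at several heights, at TCP depth
s=np.arange(-.014,.0141,.001)
for z in np.arange(foot+.004,foot+.036,.006):
    X=np.c_[P[0]+s*lat[0],P[1]+s*lat[1],np.full(len(s),z)]; p=proj(f,X)
    I=np.array([map_coordinates(g[...,k],[p[:,1],p[:,0]],order=1) for k in (0,2)])
    print('z',z.round(3),I[0].round().astype(int).tolist())
# fork hole centre along lat, and depth profile
F=np.array([.5380,.3965])
for dz in(-.002,0,.002):
    X=np.c_[F[0]+s*lat[0]+dz*v[0],F[1]+s*lat[1]+dz*v[1],np.full(len(s),.057)]; p=proj(f,X); print('hole',map_coordinates(g.mean(-1),[p[:,1],p[:,0]],order=1).round().astype(int).tolist())
print('lat',lat.round(3),'v',v.round(3),'F-P lateral mm',((F-P[:2])@lat*1000).round(2),'(top fork',((np.array([.5330,.3923])-P[:2])@lat*1000).round(2),')')
E
python3 lat.py
```

```text
z 0.082 [117, 117, 117, 117, 117, 117, 117, 115, 112, 108, 103, 97, 91, 87, 86, 85, 87, 92, 98, 101, 100, 98, 96, 97, 98, 99, 100, 100, 101]
z 0.088 [117, 117, 117, 116, 116, 116, 116, 116, 108, 99, 90, 87, 86, 84, 84, 84, 83, 86, 91, 95, 96, 92, 88, 86, 85, 84, 84, 84, 83]
z 0.094 [117, 117, 117, 117, 116, 116, 114, 111, 108, 101, 94, 87, 86, 85, 84, 83, 82, 81, 87, 96, 104, 105, 102, 101, 98, 94, 90, 90, 95]
z 0.1 [117, 115, 113, 110, 105, 100, 95, 93, 91, 90, 87, 85, 83, 83, 83, 83, 83, 83, 84, 101, 117, 133, 132, 130, 129, 126, 123, 121, 120]
z 0.106 [101, 96, 93, 90, 89, 91, 93, 95, 95, 95, 93, 90, 86, 84, 84, 83, 85, 91, 98, 105, 115, 125, 133, 139, 145, 149, 147, 145, 143]
z 0.112 [102, 92, 91, 95, 97, 107, 119, 132, 126, 111, 97, 90, 87, 84, 82, 82, 82, 88, 101, 113, 124, 133, 142, 147, 144, 141, 138, 138, 137]
hole [72, 72, 72, 72, 72, 71, 69, 67, 63, 55, 48, 43, 43, 43, 43, 43, 42, 42, 50, 58, 66, 69, 70, 72, 73, 73, 73, 72, 71]
hole [73, 73, 73, 73, 73, 72, 69, 67, 63, 55, 47, 41, 40, 39, 38, 37, 37, 38, 47, 56, 65, 69, 71, 72, 73, 73, 73, 73, 72]
hole [73, 73, 73, 73, 73, 72, 69, 67, 63, 55, 48, 41, 41, 41, 41, 43, 45, 47, 53, 60, 67, 70, 72, 73, 73, 73, 73, 73, 73]
lat [ 0.802 -0.597] v [0.597 0.802] F-P lateral mm -1.08 (top fork -2.59 )
```

Call:
send_rows --steps '[{"dx": 0.05,"dy": -0.1,"dz": 0.8,"yaw": 0,"gripper": 0},{"dx": 0.05,"dy": -0.1,"dz": 1.6,"yaw": 0,"gripper": 0},{"dx": 0.05,"dy": -0.1,"dz": 1.8,"yaw": 0,"gripper": 0},{"dx": 0.05,"dy": -0.1,"dz": 2.1,"yaw": 0,"gripper": 0},{"dx": 0.05,"dy": -0.1,"dz": 2.3,"yaw": 0,"gripper": 0}]'

```text
clock: 18.5
tcp_pos: [0.5348, 0.3922, 0.1267]
orientation: [-2.611, -1.747, -0.0]
contact_force: [-1.1, 0.2, 0.5]
grip_width: 0.0063
gripper_force: 62.3
```

Call:
send_rows --steps '[{"dx": 0,"dy": 0,"dz": 0,"yaw": 0,"gripper": 0}]'

```text
clock: 18.62
tcp_pos: [0.5347, 0.3922, 0.1267]
orientation: [-2.611, -1.747, -0.0]
contact_force: [0.6, -0.0, -1.1]
grip_width: 0.0063
gripper_force: 62.3
```

The foot is about 3 mm below the fork top with no reaction, so it is in the hole. Continue down gently.

Call:
send_rows --steps '[{"dx": 0,"dy": 0,"dz": 0.2,"yaw": 0,"gripper": 0},{"dx": 0,"dy": 0,"dz": 0.4,"yaw": 0,"gripper": 0},{"dx": 0,"dy": 0,"dz": 0.6,"yaw": 0,"gripper": 0},{"dx": 0,"dy": 0,"dz": 0.6,"yaw": 0,"gripper": 0}]'

```text
clock: 19.12
tcp_pos: [0.5346, 0.3922, 0.1205]
orientation: [-2.611, -1.747, 0.0]
contact_force: [-0.3, 2.0, -1.2]
grip_width: 0.006
gripper_force: 62.1
```

Call:
send_rows --steps '[{"dx": 0.05,"dy": 0,"dz": 0,"yaw": 0,"gripper": 0},{"dx": 0.05,"dy": 0,"dz": 0.2,"yaw": 0,"gripper": 0},{"dx": 0.05,"dy": 0,"dz": 0.4,"yaw": 0,"gripper": 0},{"dx": 0.05,"dy": 0,"dz": 0.6,"yaw": 0,"gripper": 0},{"dx": 0.05,"dy": 0,"dz": 0.6,"yaw": 0,"gripper": 0}]'

```text
clock: 19.75
tcp_pos: [0.5348, 0.3924, 0.1145]
orientation: [2.611, 1.747, -0.0]
contact_force: [-0.8, 1.8, -1.1]
grip_width: 0.0058
gripper_force: 62.2
```

Call:
send_rows --steps '[{"dx": 0.04,"dy": 0,"dz": 0.2,"yaw": 0,"gripper": 0},{"dx": 0.04,"dy": 0,"dz": 0.4,"yaw": 0,"gripper": 0},{"dx": 0.04,"dy": 0,"dz": 0.6,"yaw": 0,"gripper": 0},{"dx": 0.04,"dy": 0,"dz": 0.8,"yaw": 0,"gripper": 0},{"dx": 0.04,"dy": 0,"dz": 0.8,"yaw": 0,"gripper": 0}]'

```text
clock: 20.38
tcp_pos: [0.5349, 0.3927, 0.1064]
orientation: [2.611, 1.747, -0.001]
contact_force: [-1.2, 0.9, -1.3]
grip_width: 0.006
gripper_force: 62.2
```

Call:
send_rows --steps '[{"dx": 0,"dy": -0.03,"dz": 0.2,"yaw": 0,"gripper": 0},{"dx": 0,"dy": -0.03,"dz": 0.4,"yaw": 0,"gripper": 0},{"dx": 0,"dy": -0.03,"dz": 0.6,"yaw": 0,"gripper": 0},{"dx": 0,"dy": -0.03,"dz": 0.8,"yaw": 0,"gripper": 0},{"dx": 0,"dy": -0.03,"dz": 0.8,"yaw": 0,"gripper": 0}]'

```text
clock: 21.0
tcp_pos: [0.5347, 0.3928, 0.0985]
orientation: [2.611, 1.747, -0.0]
contact_force: [-1.1, 0.1, 0.2]
grip_width: 0.0064
gripper_force: 62.3
```

Call:
send_rows --steps '[{"dx": 0,"dy": 0,"dz": 0.2,"yaw": 0,"gripper": 0},{"dx": 0,"dy": 0,"dz": 0.4,"yaw": 0,"gripper": 0},{"dx": 0,"dy": 0,"dz": 0.6,"yaw": 0,"gripper": 0},{"dx": 0,"dy": 0,"dz": 0.7,"yaw": 0,"gripper": 0},{"dx": 0,"dy": 0,"dz": 0.7,"yaw": 0,"gripper": 0}]'

```text
clock: 21.62
tcp_pos: [0.5347, 0.3929, 0.0915]
orientation: [2.611, 1.747, -0.0]
contact_force: [-1.4, 0.1, -0.1]
grip_width: 0.0061
gripper_force: 62.4
```

Call:
send_rows --steps '[{"dx": 0,"dy": 0,"dz": 0.1,"yaw": 0,"gripper": 0},{"dx": 0,"dy": 0,"dz": 0.2,"yaw": 0,"gripper": 0},{"dx": 0,"dy": 0,"dz": 0.3,"yaw": 0,"gripper": 0},{"dx": 0,"dy": 0,"dz": 0.3,"yaw": 0,"gripper": 0}]'

```text
clock: 22.12
tcp_pos: [0.5349, 0.3929, 0.0903]
orientation: [-2.61, -1.746, 0.0]
contact_force: [-6.0, -3.3, 14.3]
grip_width: 0.0062
gripper_force: 64.2
```

Seated at the expected height (0.0901). Release and retreat.

Call:
send_rows --steps '[{"dx": 0,"dy": 0,"dz": -0.1,"yaw": 0,"gripper": 0},{"dx": 0,"dy": 0,"dz": -0.15,"yaw": 0,"gripper": 0.35},{"dx": 0,"dy": 0,"dz": -0.15,"yaw": 0,"gripper": 0.35},{"dx": 0,"dy": 0,"dz": -0.15,"yaw": 0,"gripper": 0.35},{"dx": 0,"dy": 0,"dz": -0.15,"yaw": 0,"gripper": 0.35}]'

```text
clock: 22.75
tcp_pos: [0.5349, 0.393, 0.0901]
orientation: [2.611, 1.747, 0.0]
contact_force: [-0.2, 0.5, 0.4]
grip_width: 0.0298
gripper_force: 0.0
```

Call:
send_rows --steps '[{"dx": 0,"dy": 0,"dz": -2.0,"yaw": 0,"gripper": 0.35},{"dx": 0,"dy": 0,"dz": -6.0,"yaw": 0,"gripper": 0.35},{"dx": -5.0,"dy": -1.0,"dz": -9.0,"yaw": 0,"gripper": 0.35},{"dx": -10.0,"dy": -5.0,"dz": -9.0,"yaw": 0,"gripper": 0.35},{"dx": -15.0,"dy": -9.0,"dz": -9.0,"yaw": 0,"gripper": 0.35}]'

```text
clock: 23.38
tcp_pos: [0.3965, 0.2893, 0.1818]
orientation: [-2.611, -1.745, -0.004]
contact_force: [-0.9, -0.5, 0.5]
grip_width: 0.0298
gripper_force: 0.0
```

```bash
cat > chk.py <<'E'
from pin import *
f=grab('scene'); parts=model(.017,.04)[1:]
F=np.array([.538,.3965]); c=proj(f,np.array([[*F,.064]]))[0]; r=8
roi=(int(c[0])-r,int(c[1])-r,int(c[0])+r+1,int(c[1])+r+1)
for foot in(.017,.020,.023,.027):
    R=solve(f,model(foot,.04),F,roi,[1.1]); print(foot,R.x.round(4),round(R.fun,1))
X=cloud(f); 
for n in('scene','top'):
    X=cloud(grab(n)); m=(np.hypot(X[...,0]-.536,X[...,1]-.394)<.016)&(X[...,2]>.05)&(X[...,2]<.12); z=X[m][:,2]; print(n,m.sum(),np.percentile(z,[50,90,95,100]).round(4))
E
python3 chk.py; python3 go.py .4 .3 .17 -.392
```

```text
0.017 [0.539  0.3981 1.1928 0.3579] 930.4
0.02 [0.5358 0.3937 1.1862 0.304 ] 930.8
0.023 [0.5349 0.394  1.8232 5.2788] 874.5
0.027 [0.5296 0.3869 1.8224 5.3555] 873.5
scene 66 [0.0615 0.0779 0.079  0.0801]
top 90 [0.0591 0.0768 0.0783 0.0824]
t 23.525 tcp [0.3942 0.2882 0.1808] axis [-0.003  0.001 -1.   ] close ang -0.391
d cm [1.31 0.09 1.08] yaw 0.0 (alt -180.0 ) j [-1.25  0.3   0.59  2.1  -0.23  0.81 -0.91] F [0.9 0.2 0.6] w 0.0297
```

I verify by touching the tab's top with shut fingers. It should be met at TCP z ≈ 0.102 if the pin is home.

```bash
python3 go.py .5349 .3930 .115 -.392
```

```text
t 23.525 tcp [0.3942 0.2882 0.1808] axis [-0.003  0.001 -1.   ] close ang -0.391
d cm [15.06  9.03  6.54] yaw 0.0 (alt -180.0 ) j [-1.25  0.3   0.59  2.1  -0.23  0.81 -0.91] F [0.9 0.2 0.6] w 0.0297
```

Call:
send_rows --steps '[{"dx": 5.0,"dy": 3.0,"dz": 0,"yaw": 0,"gripper": 0},{"dx": 10.0,"dy": 6.0,"dz": 0,"yaw": 0,"gripper": 0},{"dx": 15.0,"dy": 9.0,"dz": 0.5,"yaw": 0,"gripper": 0},{"dx": 15.0,"dy": 9.0,"dz": 3.5,"yaw": 0,"gripper": 0},{"dx": 15.0,"dy": 9.0,"dz": 6.5,"yaw": 0,"gripper": 0}]'

```text
clock: 24.15
tcp_pos: [0.54, 0.3959, 0.1154]
orientation: [2.61, 1.747, 0.005]
contact_force: [-0.6, 0.6, -0.0]
grip_width: 0.0001
gripper_force: 0.0
```

Call:
send_rows --steps '[{"dx": 0,"dy": 0,"dz": 0.3,"yaw": 0,"gripper": 0},{"dx": 0,"dy": 0,"dz": 0.6,"yaw": 0,"gripper": 0},{"dx": 0,"dy": 0,"dz": 0.8,"yaw": 0,"gripper": 0},{"dx": 0,"dy": 0,"dz": 0.9,"yaw": 0,"gripper": 0},{"dx": 0,"dy": 0,"dz": 0.9,"yaw": 0,"gripper": 0}]'

```text
clock: 24.78
tcp_pos: [0.5376, 0.3946, 0.1068]
orientation: [-2.611, -1.747, -0.001]
contact_force: [0.3, 0.2, 0.2]
grip_width: -0.0001
gripper_force: 0.0
```

Call:
send_rows --steps '[{"dx": -0.15,"dy": -0.15,"dz": 0.15,"yaw": 0,"gripper": 0},{"dx": -0.2,"dy": -0.2,"dz": 0.3,"yaw": 0,"gripper": 0},{"dx": -0.2,"dy": -0.2,"dz": 0.4,"yaw": 0,"gripper": 0},{"dx": -0.2,"dy": -0.2,"dz": 0.4,"yaw": 0,"gripper": 0}]'

```text
clock: 25.28
tcp_pos: [0.5349, 0.3933, 0.1023]
orientation: [-2.611, -1.747, 0.0]
contact_force: [-1.3, -0.4, 0.0]
grip_width: -0.0002
gripper_force: 0.5
```

Call:
send_rows --steps '[{"dx": 0,"dy": 0,"dz": 0.1,"yaw": 0,"gripper": 0},{"dx": 0,"dy": 0,"dz": 0.15,"yaw": 0,"gripper": 0},{"dx": 0,"dy": 0,"dz": 0.15,"yaw": 0,"gripper": 0}]'

```text
clock: 25.65
tcp_pos: [0.5349, 0.3933, 0.1021]
orientation: [-2.611, -1.746, -0.0]
contact_force: [-4.4, -2.6, 12.1]
grip_width: 0.0002
gripper_force: 5.6
```

Contact is at 0.102, so the pin is home. Retreat, settle and hand in.

Call:
send_rows --steps '[{"dx": 0,"dy": 0,"dz": -1.0,"yaw": 0,"gripper": 0},{"dx": 0,"dy": 0,"dz": -5.0,"yaw": 0,"gripper": 0},{"dx": -5.0,"dy": -3.0,"dz": -8.0,"yaw": 0,"gripper": 0},{"dx": -10.0,"dy": -6.0,"dz": -8.0,"yaw": 0,"gripper": 0},{"dx": -15.0,"dy": -9.0,"dz": -8.0,"yaw": 0,"gripper": 0}]'

```text
clock: 26.28
tcp_pos: [0.3934, 0.2881, 0.1813]
orientation: [-2.611, -1.747, -0.002]
contact_force: [-0.3, 0.5, 1.2]
grip_width: -0.0002
gripper_force: 0.0
```

Call:
send_rows --steps '[{"dx": 0,"dy": 0,"dz": 0,"yaw": 0,"gripper": 0},{"dx": 0,"dy": 0,"dz": 0,"yaw": 0,"gripper": 0},{"dx": 0,"dy": 0,"dz": 0,"yaw": 0,"gripper": 0}]'

```text
clock: 26.65
tcp_pos: [0.3959, 0.2901, 0.1812]
orientation: [2.611, 1.747, 0.003]
contact_force: [-0.4, 0.6, 0.1]
grip_width: -0.0001
gripper_force: 0.0
```

```bash
python3 -c "
from bench import workorder
print(workorder.hand_in())"
```

```text
the job is handed in; nothing more can be done
None
```

The job is handed in at 26.7 s of 72 s (no verdict came back): the heat sink is in the nest, the bar is shut, and the long pin is through fork and lug with its head at flush height by touch; I went near nothing else on the bench.

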